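Unplug the latched test adapter and stow it in the cam clamp

ROBOT

A 7-joint arm with a two-finger parallel gripper is mounted at the origin on the work surface. World frame = base frame: x ahead of the robot, y to its left, z up, the work surface at z = 0. Lengths are in m, angles in rad, forces in N, time in s.
With the tool pointing down it reaches from about 0.4 to 0.85 m from the base axis. Payload 10.4 kg.
Tool frame: the origin (TCP) lies between the finger pads; the fingertips stand 14 mm ahead of it and the grasp point (between the pads) lies 5 mm behind it; z points along the fingers, y is the direction in which the jaws open and shut (so a half turn about z gives the same grasp; the last joint's range is limited). The gripper opens to 87 mm and grips with 3 to 60 N. Pads are 19 mm wide; open, the fingers measure 117 mm over their backs; the gripper's body (75 mm by 190 mm) begins 51 mm behind the grasp point.
Start: joints at [1.149, 0.332, -0.065, 1.46, 0.022, 1.35, -0.088], TCP at [0.243, -0.576, 0.237] pointing down, gripper open.
Joint ranges: [-2.6, 2.6], [-0.5, 2.12], [-1.47, 1.34], [0.16, 2.42], [-1.27, 4.41], [0.06, 2.06], [-2.6, 2.6]. Speed limits (rad/s): [2.22, 2.22, 2.79, 2.79, 3.14, 3.14, 3.14].

INTERFACE

Orientations are given as a unit quaternion [x, y, z, w].
In Python, from bench import readout, camera, calibration, order gives the robot as it stands.
- The arm moves only by the tool apply_moves, never from a script. Its argument "deltas" is a list of rows, each an object with "translation": the shift along the world's x, y, z in m, a list of three; "turn": the turn, a rotation vector about the world's x, y, z in rad, a list of three; "hand": the finger opening in m, from 0 to 0.087. A call has 1 to 5 rows; each row shifts and turns the pose as measured when the row begins; what a row does not reach is not made up. A row lasts 1/10 s, in which the tool goes at most 50 mm and 8.59 degrees, less where a joint would pass 70% of its speed; a pose out of reach is approached as far as the arm can. A call with a gripper value outside its range is refused whole. The fingers move at their own pace and stop on an object; "newtons" is the grip in N (left out, the last holds). Time passes only in rows, so rows that do not move let the fingers close. It gives the time, the measured TCP pose, the force and the opening at its end, in the units of the state.
- readout.read_state(): the state, without advancing time (a new reading comes with each control period).
- camera(name): name is "side" or "top"; returns the picture (400x640x3 uint8, red, green, blue); there is no depth.
- calibration(name): a dict with "fx", "fy", "cx", "cy" (pixels), "D" ([k1, k2, p1, p2, k3] as OpenCV has them; the pictures are not rectified), "extrinsics" (4x4, takes a point from world to camera coordinates). Camera axes: x right, y down, z forward; pixel columns grow to the right and rows downward; lengths in m; the calibration is good to about 2 mm. A picture is of the moment at which its call begins. calibration takes no time and is no camera call.
- order.close_job(): hands the job in, once; it reports no verdict.
The state is a dict: "time": time; "joint_positions": joint angles; "joint_vel": joint speeds; "joint_torque": joint torques, N m; "ee_pos": TCP position; "eef_rot": TCP orientation; "ft_force": force on the tool from outside, world axes, zero at the start; "torque": the same for the moment, N m; "width": finger opening in m.
Only numpy, scipy, OpenCV 4.12 (cv2) and the standard library are available. Lean on these libraries where they do the work, as an engineer would, in place of code of your own. Each camera call takes 0.05 s, during which the arm holds its last target. There are 200 camera calls.

TASK

Release the test adapter from its port by pulling its sprung sliding collar back, away from the port, and draw it straight out. Without dropping it, lay the adapter's square body the right way up, flat and centred on the bed of the stowing clamp, between fence and jaw with the collar sticking out over either end, then swing the cam lever right over so that it snaps past centre and clamps it; let go and leave the other things on the bench where they are.

Things in the scene. Friction and masses are not known exactly. Their poses are not given: they have to be found in the camera images.
- adapter: Loose test adapter, 175 mm long, 0.3 to 0.6 kg. Along its +x: grey square body 70 x 40 x 40 mm (x -35 to 35), steel neck 20 mm thick (35 to 53), aluminium sliding collar (53 to 91), square spigot 24 mm thick (91 to 140), all on one axis 20 mm above the origin. Origin: centre of the body's underside, z up. At the start it is plugged in, level, +x into the port, origin 55 mm above the table.
- collar (a joint): Collar's travel along the adapter, m: 0 = rest (forward, locked), 0.014 = fully back towards the square body. Spring: 4 N at rest, 10 N fully back. Pawls in the spigot hold the adapter in the port until 0.009 to 0.012. Pulled along the adapter's -x the collar slides back, unlocks and then draws the adapter out (about 10 N). Let go, it springs forward.
- collar_mid (a point): Centre of the collar, on the axis; moves with it. Collar: bare aluminium, 38 mm long, 33 mm round, with two upright ribbed flats 34 mm apart and 20 mm high on its left and right, to be pinched from above. Its front end is 4 mm from the port's mouth. Nothing stands within 40 mm beside it or above it.
- spigot_tip (a point): Front end of the spigot, on the axis. Plugged in, it is 45 mm deep in the port, with 1 to 2 mm of play; out when level with the mouth.
- port_mouth (a point): Centre of the mouth of the adapter's port, 76 mm above the table, 27 mm wide, 26 mm high; x points into the port. Fixed. It is the end of an aluminium nozzle 50 mm wide, 42 mm high, standing 35 mm out of a module.
- port_a: Fixed grey module with the adapter's port, 74 mm wide, 125 mm tall; origin on the table below the port's mouth, x into the port. In front of it (x = -95 mm) a steel sill 36 mm wide on a 14 mm post carries the adapter's body, 55 mm up. One of three like modules, 95 mm apart in a low steel tray, in any order; the others hold a rubber blanking cap and a short black terminator, which stay.
- bed (a point): Centre of the top face of the clamp's bed, 30 mm above the table, z up; the bed is 70 mm long along x, both ends open. Fixed. Fence: inner face at y = -26 mm, 32 mm high above the bed. Jaw (50 mm long, 30 mm high above the bed) with rubber pad: face at y = +26 mm when open. The lever pushes the pad up to 15 mm towards -y, and the body against the fence (adapter's origin then at y = -6 mm).
- clamp: Stowing clamp, fixed; origin on the table under the bed's centre, axes as those of bed. Steel base plate 8 mm thick, x -65 to 65, y -55 to 115 mm, clear beyond the bed's ends, so that the collar and fingers can hang over there.
- lever (a joint): Cam lever's angle, rad, about the upright axis at lever_pivot, counter-clockwise from above. 0 = open, pointing along the bed's +y; 1.8 = fully over, clamped, pointing towards the bed's -x. Starts at 0. It is swept at level height against a spring strut under it (some 3 N at the handle); past centre at 0.9 it snaps on towards 1.8; let go before that, it springs back.
- lever_pivot (a point): Lever's axis, at x = 30, y = 75 mm in the frame of bed, 60 mm above the table. The steel lever bar is 14 mm wide, 51 to 65 mm above the table.
- lever_grip (a point): Centre of the black handle block at the lever's end, 98 mm from the pivot, 60 mm above the table: 42 mm along the lever (its y axis, outwards), 16 mm thick, 43 to 77 mm above the table.
- pad: Rubber pad on the clamp's jaw, 46 mm long, 26 mm high, itself sprung (about 6 N on a clamped adapter). Origin: that of the clamp, moved with the pad.
- spray_bottle: Bystander: white spray bottle, 72 mm across, 193 mm tall, loose. Origin under its centre.
- tape_roll: Bystander: roll of tape lying flat, 96 mm across, 24 mm high. Origin under its centre.
- marker: Bystander: marker pen, 130 mm long, 18 mm thick, lying along its x. Origin under its centre.
- screwdriver: Bystander: screwdriver lying along its x, 200 mm long or so. Origin under it.
- ferrule_jar: Bystander: small jar, 56 mm across, 70 mm tall. Origin under its centre.
- loose_module: Bystander: spare plug-in module, 62 x 62 mm, 90 mm tall, grey on white. Origin under its centre.
There are look-alikes about, which are no part of the job. There is more than one size of the adapter; the one meant has the size given above.

How it is judged:
By the outcome, as a careful person would: the job done as asked, in the order asked, and still so for the second after the job is handed in, with the robot touching nothing.
It also fails if it takes over 61 s, if anything falls off the work surface, if the arm or the gripper's body presses on something with over 40 N, if the wrist force passes 120 N, or if a joint passes its speed limit or range.

## Working session

There is one attempt and no reset: what is moved stays moved. The work goes in short steps, Python scripts to look and compute and a tool call to move; the robot and the scene stay as the last step left them, time stands still between calls to the robot, and variables do not carry over. Pictures are saved under pics/ and viewed, about 8 in all and at most 12, crops included, and the job is handed in when it is done.

Besides the shell and the picture viewer there is one more tool, called after "Call:" as name([rows], argument=value, ...), one row to a line, values as JSON. apply_moves: Moves the arm, as the interface text tells. Its arguments: {"type":"object","properties":{"deltas":{"type":"array","items":{"type":"object","properties":{"translation":{"type":"array","items":{"type":"number"}},"turn":{"type":"array","items":{"type":"number"}},"hand":{"type":"number"}}}},"newtons":{"type":"number"}},"required":["deltas"]}

```bash
mkdir -p pics; ls; cat > h.py <<'E'
import numpy as np,cv2
from bench import readout,camera,calibration,order
def cal(n):
    c=calibration(n);K=np.array([[c["fx"],0,c["cx"]],[0,c["fy"],c["cy"]],[0,0,1.]]);return K,np.array(c["D"],float),np.array(c["extrinsics"])
def ray(n,uv):
    K,D,E=cal(n);p=cv2.undistortPoints(np.array(uv,float).reshape(-1,1,2),K,D).reshape(-1,2)
    d=np.c_[p,np.ones(len(p))]@E[:3,:3];o=-E[:3,:3].T@E[:3,3];return o,d
def onz(n,uv,z):
    o,d=ray(n,uv);return o+d*((z-o[2])/d[:,2])[:,None]
def proj(n,P):
    K,D,E=cal(n);return cv2.projectPoints(np.array(P,float).reshape(-1,1,3),cv2.Rodrigues(E[:3,:3])[0],E[:3,3],K,D)[0].reshape(-1,2)
def tri(uva,uvb,a="side",b="top"):
    o1,d1=ray(a,uva);o2,d2=ray(b,uvb);R=[]
    for x,y in zip(d1,d2):
        A=np.c_[x,-y];s=np.linalg.lstsq(A,o2-o1,rcond=None)[0];p,q=o1+s[0]*x,o2+s[1]*y;R.append(np.r_[(p+q)/2,np.linalg.norm(p-q)])
    return np.array(R)
def snap(n,f):
    im=cv2.cvtColor(camera(n),cv2.COLOR_RGB2BGR);cv2.imwrite(f"pics/{f}.png",im);return im
E
python3 - <<'E'
from h import *
for n in("side","top"):
    snap(n,n+"0");K,D,E=cal(n);print(n,K[0,0],D,(-E[:3,:3].T@E[:3,3]).round(3),E[2,:3].round(2))
print(readout.read_state())
E
```

```text
pics
side 516.6465085355766 [-0.04720004  0.          0.          0.          0.        ] [-0.335  1.046  1.158] [ 0.53 -0.54 -0.65]
top 509.24555149476026 [-0.1124454  0.         0.         0.         0.       ] [0.34  0.123 1.432] [ 0.14  0.01 -0.99]
{'time': 0.1, 'joint_positions': array([ 1.14938199,  0.33282443, -0.06469983,  1.46078444,  0.02159325,
        1.34993941, -0.08851763]), 'joint_vel': array([ 0.00163697, -0.00109866,  0.00052768, -0.00272349,  0.00090598,
       -0.00101967,  0.00088275]), 'joint_torque': array([ 1.65097244e-03, -6.24547434e+01,  2.48842308e-02, -3.90722179e+01,
       -6.14157482e-02,  3.65739560e-02,  1.76258422e-04]), 'ee_pos': array([ 0.24258302, -0.57566457,  0.23585846]), 'eef_rot': array([ 9.80184147e-01,  1.98087459e-01, -1.48814495e-04, -6.12460548e-04]), 'ft_force': array([-0.14729813,  0.58243401, -0.62584158]), 'torque': array([0.00573307, 0.0167614 , 0.01237167]), 'width': 0.08672809566276635}
```

View pics/side0.png

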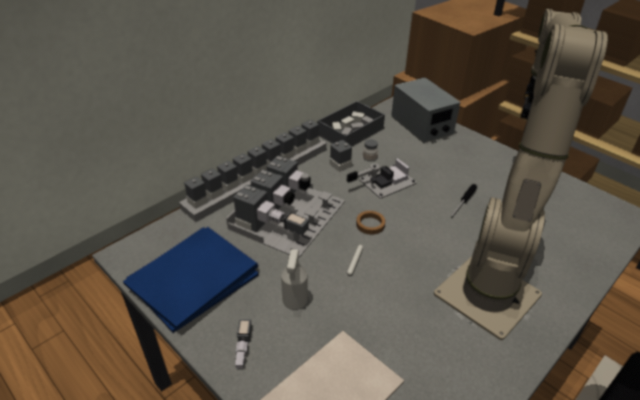

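View pics/top0.png

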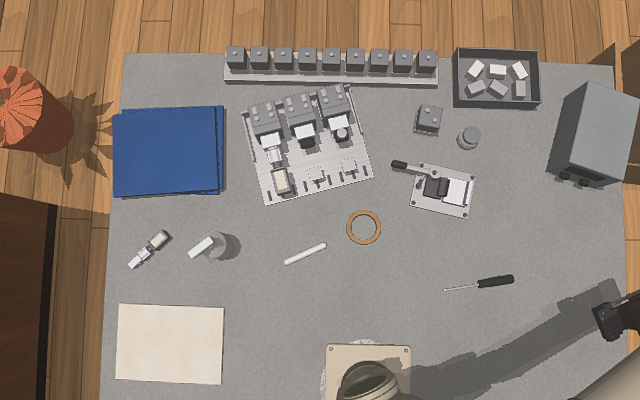

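The top view shows the tray with three modules at (265,125), (300,115) and (335,105). An adapter is plugged into the left one, with its body at (280,182) and collar at (274,157). The clamp is at (443,190) with its lever handle at (399,164). In the side view the adapter is at (285,218) and the clamp at (387,178).

Things that could be taken for the adapter, by top-view pixel:
- Plugged adapter (278,170): chosen, since it is plugged in, level and on a sill.
- Loose look-alike (150,250): lies on the bench and is not plugged in.
- Terminator (305,135) and cap (341,133): both stay in their ports.

Next is a close crop to check that choice.

```bash
python3 - <<'E'
from h import *
s=cv2.imread("pics/side0.png");t=cv2.imread("pics/top0.png")
f=lambda im,x,y,w,h,k:cv2.resize(im[y:y+h,x:x+w],None,fx=k,fy=k,interpolation=cv2.INTER_CUBIC)
a=f(t,235,80,100,130,4.0)  # 400x520
b=f(t,385,145,100,80,4)    # 400x320
c=f(s,225,145,100,50*0+50,4)
o=np.zeros((600,800,3),np.uint8)
o[:520,:400]=a;o[:320,400:]=b;d=f(s,228,180,114,80,3.5);o[320:600,400:799]=d[:280,:399]
cv2.imwrite("pics/crop1.png",o)
E
```

```text
(no output)
```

View pics/crop1.png

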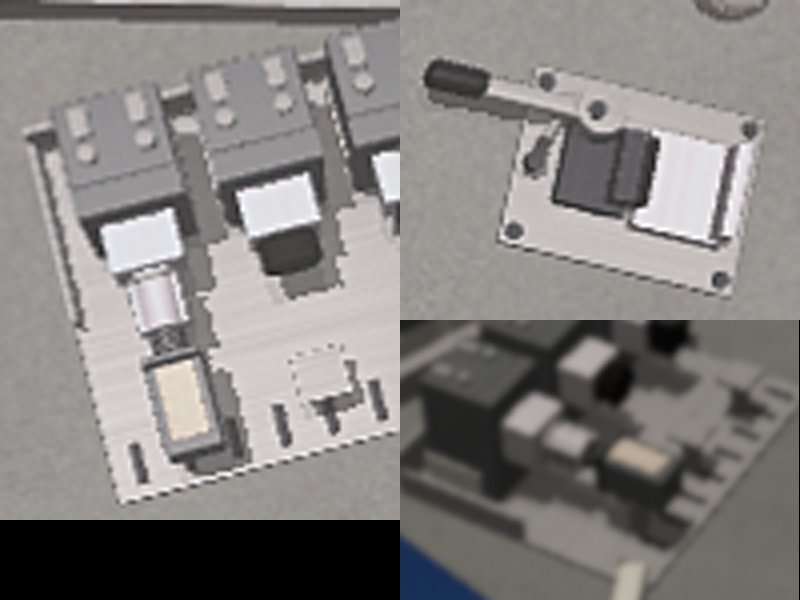

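The crop confirms the choice: a level adapter in the left module, with a cream label on the body top (crop ≈(187,402)), bright collar at (160,300) and white nozzle at (143,240). The clamp at upper right has its fence on the right, jaw on the left, pivot at (597,108) and handle at (457,77). Now I'll measure both in the two views.

```bash
python3 - <<'E'
from h import *
def blobs(im,m,roi,minA=15,name=""):
    x,y,w,h=roi;M=np.zeros(m.shape,np.uint8);M[y:y+h,x:x+w]=m[y:y+h,x:x+w]
    n,l,st,ce=cv2.connectedComponentsWithStats(M.astype(np.uint8))
    out=[]
    for i in range(1,n):
        if st[i,4]>=minA:
            c=max(cv2.findContours((l==i).astype(np.uint8),0,1)[0],key=cv2.contourArea);r=cv2.minAreaRect(c)
            out.append((l==i,ce[i]));print(name,ce[i].round(1),"A",st[i,4],"box",st[i,:4],"rect",np.round(cv2.boxPoints(r),1).tolist())
    return out
s=cv2.imread("pics/side0.png");t=cv2.imread("pics/top0.png")
R={}
for n,im,ra,rc in(("side",s,(270,195,60,45),(340,155,80,50)),("top",t,(262,130,40,75),(385,150,95,70))):
    h=cv2.cvtColor(im,cv2.COLOR_BGR2HSV).astype(int);g=im.max(2).astype(int)
    sat=h[...,1];
    R[n]=blobs(im,(sat>35)&(h[...,0]<30)&(g>110),ra,12,n+" label")
    blobs(im,(g<75),rc,12,n+" dark")
    blobs(im,(g>150 if n=="side" else g>185),rc,12,n+" bright")
    blobs(im,(g>110 if n=="side" else g>215),(ra[0]-30,ra[1]-20,ra[2]+30,ra[3]+20),12,n+" brightA")
E
python3 - <<'E'
import sys;sys.path.insert(0,".")
from h import *
import os;os.chdir(".")
s=cv2.imread("pics/side0.png")
o=np.zeros((600,800,3),np.uint8)
o[:300]=cv2.resize(s[195:240,225:345],(800,300),interpolation=cv2.INTER_CUBIC)
o[300:]=cv2.resize(s[153:198,335:455],(800,300),interpolation=cv2.INTER_CUBIC)
cv2.imwrite("pics/crop2.png",np.clip(o*1.5,0,255).astype(np.uint8))
E
```

```text
side label [295.8 218.5] A 107 box [288 214  17  10] rect [[287.29998779296875, 219.0], [289.70001220703125, 212.39999389648438], [304.70001220703125, 218.0], [302.29998779296875, 224.60000610351562]]
side dark [344.8 158.5] A 90 box [340 155  12   9] rect [[340.0, 155.0], [351.0, 155.0], [351.0, 163.0], [340.0, 163.0]]
side dark [372.2 158. ] A 38 box [365 155  12   6] rect [[365.0, 158.0], [375.79998779296875, 154.39999389648438], [377.29998779296875, 158.89999389648438], [366.5, 162.5]]
side dark [345.4 166. ] A 40 box [340 163  12   7] rect [[339.1000061035156, 166.60000610351562], [350.3999938964844, 162.39999389648438], [351.5, 165.39999389648438], [340.20001220703125, 169.6999969482422]]
side dark [402.4 167.9] A 25 box [397 164  11   9] rect [[396.6000061035156, 164.5], [398.0, 162.8000030517578], [407.5, 170.39999389648438], [406.1000061035156, 172.10000610351562]]
side dark [381.5 176.7] A 377 box [366 166  28  22] rect [[366.0, 173.0], [387.20001220703125, 162.39999389648438], [396.3999938964844, 180.8000030517578], [375.20001220703125, 191.39999389648438]]
side dark [352.
[... 4017 characters left out ...]
A 166 box [274 170  13  20] rect [[273.5, 171.89999389648438], [282.20001220703125, 169.6999969482422], [286.5, 187.10000610351562], [277.79998779296875, 189.3000030517578]]
top brightA [272.8 185.4] A 38 box [269 173  10  24] rect [[266.5, 174.1999969482422], [270.0, 173.0], [278.0, 196.0], [274.5, 197.1999969482422]]
top brightA [262.  184.1] A 14 box [260 181   6   6] rect [[258.1000061035156, 184.1999969482422], [260.0, 181.0], [265.0, 184.0], [263.1000061035156, 187.1999969482422]]
top brightA [269.4 198.5] A 78 box [263 189  18  16] rect [[262.1000061035156, 191.1999969482422], [276.6000061035156, 187.60000610351562], [280.1000061035156, 201.1999969482422], [265.5, 204.89999389648438]]
```

View pics/crop2.png

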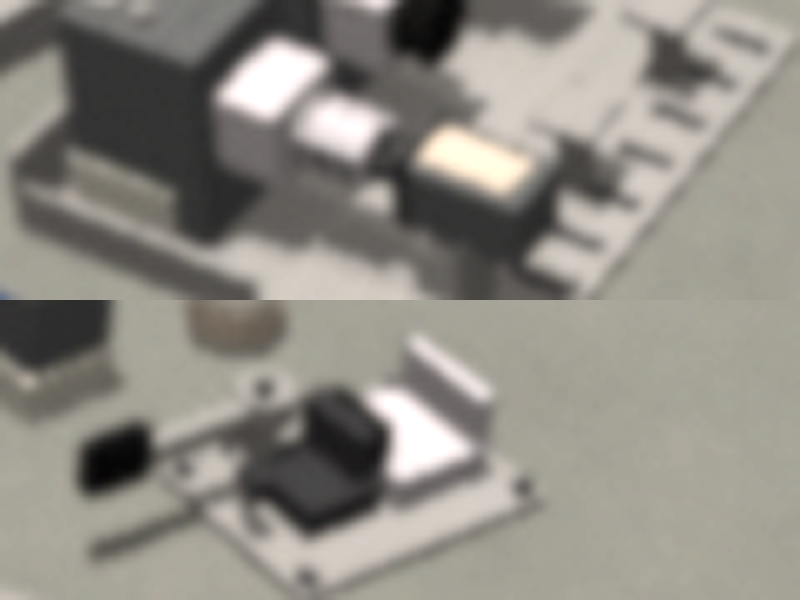

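The bright side crop shows the label centre at about (295.8,218.5) in image pixels, the nozzle top at (266,206) and the collar top at (276,214). The clamp shows its handle at (352,176), pivot at (374.6,166), and plate screws at (362,178), (413.5,181) and (381,194.6). Next I'll triangulate these.

```bash
python3 - <<'E'
from h import *
np.set_printoptions(precision=4,suppress=True)
T=lambda u,v:(385+(u-400)/4-.4,145+v/4-.4)
S=lambda u,v:(335+u/6.667-.4,153+(v-300)/6.667-.4)
print("label",tri([(295.8,218.5)],[(280,179.5)]))
sc_t=[T(547,81),T(750,130),T(720,281),T(514,231)]
P=onz("top",sc_t,.008);print("screws z8",P)
print("tri screws",tri([S(182,468),S(523,487),S(307,577)],[sc_t[0],sc_t[2],sc_t[3]]))
print("pivot",tri([S(263,388)],[T(597,108)]),"handle",tri([(352.1,176.4)],[(398.7,164.6)]))
C=onz("top",[T(540,65),T(762,118),T(730,297),T(498,240)],.008);print("corners",C,"centre",C.mean(0),P.mean(0))
for Q in(C,P):
    dy=(Q[0]-Q[1])+(Q[3]-Q[2]);dx=(Q[0]-Q[3])+(Q[1]-Q[2]);print("yaw from y",np.degrees(np.arctan2(-dy[0],dy[1])),"x",np.degrees(np.arctan2(dx[1],dx[0])),np.linalg.norm(dy)/2,np.linalg.norm(dx)/2)
L=onz("top",[(273.5,171.9),(282.2,169.7),(286.5,187.1),(277.8,189.3),(280,179.5)],.095);print("label",L)
d=(L[0]-L[3])+(L[1]-L[2]);print("yaw label",np.degrees(np.arctan2(d[1],d[0])),np.linalg.norm(d)/2)
A=lambda u,v:(235+u/4-.4,80+v/4-.4)
F=onz("top",[A(122,503),(373,178.5)],.003);d=F[0]-F[1];print("tray front",F,np.degrees(np.arctan2(-d[0],d[1])))
co=onz("top",[A(158,302)],.076+.0165);print("collar top",co)
nz=onz("top",[A(104,230),A(178,210),A(185,262),A(112,279)],.097);print("nozzle",nz)
print("nozzle tri",tri([(225+250/6.667,195+75/6.667)],[A(143,244)]),"collar tri",tri([(225+340/6.667-.4,195+127/6.667-.4)],[A(156,300)]))
E
```

```text
label [[0.553  0.248  0.0927 0.0015]]
screws z8 [[ 0.6186 -0.1449  0.008 ]
 [ 0.5866 -0.2909  0.008 ]
 [ 0.4781 -0.2674  0.008 ]
 [ 0.5105 -0.1209  0.008 ]]
tri screws [[ 0.6192 -0.1447  0.0073  0.0012]
 [ 0.4781 -0.2677  0.0071  0.0001]
 [ 0.5105 -0.1213  0.0067  0.0003]]
pivot [[ 0.5888 -0.1687  0.0658  0.0013]] handle [[ 0.6078 -0.0732  0.0575  0.0008]]
corners [[ 0.6301 -0.1399  0.008 ]
 [ 0.5955 -0.2998  0.008 ]
 [ 0.4669 -0.2744  0.008 ]
 [ 0.5038 -0.1096  0.008 ]] centre [ 0.5491 -0.2059  0.008 ] [ 0.5484 -0.206   0.008 ]
yaw from y -12.420548507565247 x -12.323674084179034 0.16625071116672244 0.13047098845505337
yaw from y -12.409402274788317 x -12.341792496763526 0.14975138269426178 0.1109170032803987
label [[0.5734 0.2664 0.095 ]
 [0.5799 0.2433 0.095 ]
 [0.5332 0.2302 0.095 ]
 [0.5268 0.2532 0.095 ]
 [0.5533 0.2483 0.095 ]]
yaw label 15.74137457494431 0.04846087359108316
tray front [[ 0.493   0.2965  0.003 ]
 [ 0.5768 -0.0075  0.003 ]] 15.403975326469128
collar top [[0.6197 0.2668 0.0925]]
nozzle [[0.6676 0.3048 0.097 ]
 [0.6824 0.2553 0.097 ]
 [0.6466 0.2492 0.097 ]
 [0.6339 0.2979 0.097 ]]
nozzle tri [[0.6635 0.2818 0.0928 0.0102]] collar tri [[0.6233 0.2693 0.0812 0.0004]]
```

The measurements agree:
- **Adapter:** body centre (0.5533, 0.2483), yaw 15.5°. The collar sits at about (0.621, 0.267) on the axis.
- **Clamp:** origin (0.5423, -0.2353), yaw -12.4°. The predicted pivot matches the triangulated one.

Now moving over the collar.

Call:
apply_moves([
  {"translation":[0.0195,0.0435,0.004],"turn":[0,0,-0.03],"hand":0.087},
  {"translation":[0.0195,0.0435,0],"turn":[0,0,-0.03],"hand":0.087},
  {"translation":[0.0195,0.0435,0],"turn":[0,0,-0.03],"hand":0.087},
  {"translation":[0.0195,0.0435,0],"turn":[0,0,-0.03],"hand":0.087},
  {"translation":[0.0195,0.0435,0],"turn":[0,0,0],"hand":0.087},
], newtons=60)

```text
time: 0.6
ee_pos: [0.3364, -0.3551, 0.236]
eef_rot: [0.991, 0.131, -0.002, -0.002]
ft_force: [1.5, 0.1, 0.3]
width: 0.0869
```

Call:
apply_moves([
  {"translation":[0.0195,0.0435,0],"turn":[0,0,0],"hand":0.087},
  {"translation":[0.0195,0.0435,0],"turn":[0,0,0],"hand":0.087},
  {"translation":[0.0195,0.0435,0],"turn":[0,0,0],"hand":0.087},
  {"translation":[0.0195,0.0435,0],"turn":[0,0,0],"hand":0.087},
  {"translation":[0.0195,0.0435,0],"turn":[0,0,0],"hand":0.087},
])

```text
time: 1.1
ee_pos: [0.4349, -0.1277, 0.2354]
eef_rot: [0.991, 0.13, -0.003, -0.002]
ft_force: [0.0, -0.8, -0.1]
width: 0.0873
```

Call:
apply_moves([
  {"translation":[0.0195,0.0435,0],"turn":[0,0,0],"hand":0.087},
  {"translation":[0.0195,0.0435,0],"turn":[0,0,0],"hand":0.087},
  {"translation":[0.0195,0.0435,0],"turn":[0,0,0],"hand":0.087},
  {"translation":[0.0195,0.0435,0],"turn":[0,0,0],"hand":0.087},
  {"translation":[0.0195,0.0435,0],"turn":[0,0,0],"hand":0.087},
])

```text
time: 1.6
ee_pos: [0.5338, 0.0989, 0.2353]
eef_rot: [0.992, 0.129, -0.003, -0.001]
ft_force: [1.2, -1.6, 0.4]
width: 0.087
```

Call:
apply_moves([
  {"translation":[0.0215,0.041,0],"turn":[0,0,0.012],"hand":0.087},
  {"translation":[0.0215,0.041,0],"turn":[0,0,0],"hand":0.087},
  {"translation":[0.0215,0.041,-0.02],"turn":[0,0,0],"hand":0.087},
  {"translation":[0.0215,0.041,-0.02],"turn":[0,0,0],"hand":0.087},
  {"translation":[0,0,-0.02],"turn":[0,0,0],"hand":0.087},
])

```text
time: 2.1
ee_pos: [0.6206, 0.2732, 0.1749]
eef_rot: [0.991, 0.137, -0.002, -0.003]
ft_force: [-0.9, -0.2, -1.7]
width: 0.0873
```

```bash
cat >> h.py <<'E'
from scipy.spatial.transform import Rotation as Ro
def st(yaw):
    s=readout.read_state();R=Ro.from_quat(s["eef_rot"]).as_matrix();a=np.radians(yaw)
    G=np.array([[np.cos(a),np.sin(a),0],[np.sin(a),-np.cos(a),0],[0,0,-1.]])
    e=Ro.from_matrix(G@R.T).as_rotvec();print("t",s["time"],"p",s["ee_pos"].round(4),"turn needed",e.round(4),"F",s["ft_force"].round(2),"w",round(s["width"],4),"q",s["joint_positions"].round(2));return s
E
python3 - <<'E'
from h import *
s=st(15.5);p=s["ee_pos"]
d=np.array([.9636,.2672]);b=np.array([.5533,.2483]);v=p[:2]-b;print("along",v@d,"lat",v@[-d[1],d[0]])
E
```

```text
t 2.1 p [0.6206 0.2732 0.1749] turn needed [-0.0052 -0.0047 -0.0047] F [-0.93 -0.16 -1.73] w 0.0873 q [-0.01  0.58 -0.7   1.35  0.36  1.34 -2.  ]
along 0.07145155524243295 lat 0.005974450230124129
```

Call:
apply_moves([
  {"translation":[0.002,-0.006,-0.02],"turn":[-0.005,-0.005,-0.005],"hand":0.087},
  {"translation":[0,0,-0.03],"turn":[0,0,0],"hand":0.087},
  {"translation":[0,0,-0.03],"turn":[0,0,0],"hand":0.087},
  {"translation":[0,0,0],"turn":[0,0,0],"hand":0.087},
])

```text
time: 2.5
ee_pos: [0.6198, 0.2688, 0.086]
eef_rot: [0.991, 0.137, -0.004, 0.0]
ft_force: [-0.8, -0.2, 0.0]
width: 0.0872
```

```bash
python3 - <<'E'
from h import *
s=st(15.5);p=s["ee_pos"]
d=np.array([.9636,.2672]);b=np.array([.5533,.2483]);v=p[:2]-b;print("along",v@d,"lat",v@[-d[1],d[0]])
a=snap("top","t1");c=snap("side","s1")
o=np.zeros((600,800,3),np.uint8)
o[:,:400]=cv2.resize(a[85:205,240:320],(400,600),interpolation=2);o[:400,400:]=cv2.resize(np.clip(c[175:255,235:315]*1.5,0,255).astype(np.uint8),(400,400),interpolation=2)
cv2.imwrite("pics/crop3.png",o)
E
```

```text
t 2.5 p [0.6198 0.2688 0.086 ] turn needed [ 0.0016 -0.0078 -0.0037] F [-0.8  -0.2   0.04] w 0.0872 q [-0.02  0.65 -0.66  1.44  0.41  1.2  -2.03]
along 0.06956862019946156 lat 0.001990672082416108
```

View pics/crop3.png

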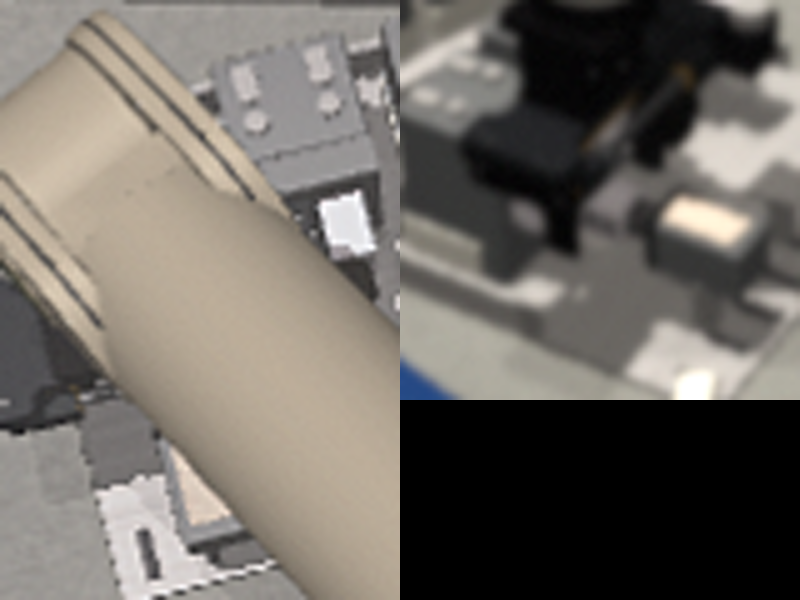

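The top view is hidden by the arm. The side view shows the two fingers straddling the collar, near (560,240) and (670,150) in the crop, with the body and label undisturbed at (705,220). I'll do the final 15 mm descent and close.

Call:
apply_moves([
  {"translation":[0.003,-0.002,-0.015],"turn":[0.0,-0.008,-0.004],"hand":0.087},
  {"translation":[0,0,0],"turn":[0,0,0],"hand":0.087},
])

```text
time: 2.8
ee_pos: [0.6267, 0.2686, 0.0782]
eef_rot: [0.991, 0.134, 0.005, -0.001]
ft_force: [0.0, -0.9, -1.1]
width: 0.0873
```

```bash
python3 - <<'E'
from h import *
s=st(15.5);p=s["ee_pos"]
d=np.array([.9636,.2672]);b=np.array([.5533,.2483]);v=p[:2]-b;print("along",v@d,"lat",v@[-d[1],d[0]])
E
```

```text
t 2.8 p [0.6267 0.2686 0.0782] turn needed [-0.0029  0.0105  0.0016] F [ 0.03 -0.86 -1.06] w 0.0873 q [-0.02  0.66 -0.66  1.45  0.42  1.17 -2.04]
along 0.0761855551735221 lat -7.994160127111569e-05
```

Call:
apply_moves([
  {"translation":[-0.004,-0.001,-0.007],"turn":[-0.003,0.01,0.002],"hand":0.087},
])

```text
time: 2.9
ee_pos: [0.6239, 0.2681, 0.0732]
eef_rot: [0.991, 0.135, 0.002, -0.0]
ft_force: [-0.9, 0.4, -0.6]
width: 0.0867
```

```bash
python3 - <<'E'
from h import *
import time
for i in range(3):
  s=st(15.5);p=s["ee_pos"]
  d=np.array([.9636,.2672]);b=np.array([.5533,.2483]);v=p[:2]-b;print("along",v@d,"lat",v@[-d[1],d[0]])
  camera("side")
E
```

```text
t 2.9 p [0.6239 0.2681 0.0732] turn needed [-0.0013  0.0037 -0.0001] F [-0.88  0.4  -0.64] w 0.0867 q [-0.02  0.66 -0.66  1.45  0.42  1.17 -2.04]
along 0.07337588410215465 lat 0.0002434786781765414
t 2.95 p [0.6223 0.2673 0.0708] turn needed [ 0.0006 -0.0004 -0.0004] F [-0.89 -0.56 -1.81] w 0.0871 q [-0.02  0.67 -0.66  1.45  0.42  1.17 -2.04]
along 0.07159343118314751 lat -0.00018107665912941347
t 3.0 p [0.6222 0.2672 0.0707] turn needed [ 0.0007 -0.0007 -0.0004] F [-0.67 -0.68 -0.77] w 0.0867 q [-0.02  0.67 -0.66  1.45  0.42  1.17 -2.04]
along 0.07147561978448189 lat -0.00021493730957381575
```

Call:
apply_moves([
  {"translation":[0,0,0],"turn":[0,0,0],"hand":0.0},
  {"translation":[0,0,0],"turn":[0,0,0],"hand":0.0},
  {"translation":[0,0,0],"turn":[0,0,0],"hand":0.0},
  {"translation":[0,0,0],"turn":[0,0,0],"hand":0.0},
  {"translation":[0,0,0],"turn":[0,0,0],"hand":0.0},
], newtons=60)

```text
time: 3.55
ee_pos: [0.6229, 0.2678, 0.0722]
eef_rot: [0.991, 0.135, 0.001, -0.0]
ft_force: [-0.4, -0.1, 0.3]
width: 0.0548
```

```bash
python3 - <<'E'
from h import *
s=st(15.5)
E
```

```text
t 3.55 p [0.6229 0.2678 0.0722] turn needed [-0.0003  0.0013 -0.0005] F [-0.36 -0.09  0.26] w 0.0548 q [-0.02  0.67 -0.66  1.45  0.42  1.17 -2.04]
```

Call:
apply_moves([
  {"translation":[0,0,0],"turn":[0,0,0],"hand":0.0},
  {"translation":[0,0,0],"turn":[0,0,0],"hand":0.0},
  {"translation":[0,0,0],"turn":[0,0,0],"hand":0.0},
  {"translation":[0,0,0],"turn":[0,0,0],"hand":0.0},
  {"translation":[0,0,0],"turn":[0,0,0],"hand":0.0},
])

```text
time: 4.05
ee_pos: [0.623, 0.2678, 0.0723]
eef_rot: [0.991, 0.135, 0.001, -0.0]
ft_force: [-0.4, -0.3, 1.1]
width: 0.0336
```

```bash
python3 - <<'E'
from h import *
s=st(15.5)
E
```

```text
t 4.05 p [0.623  0.2678 0.0723] turn needed [-0.0003  0.0014 -0.0005] F [-0.42 -0.32  1.09] w 0.0336 q [-0.02  0.67 -0.66  1.45  0.42  1.17 -2.04]
```

The grip measures 33.6 mm, which matches the flats. Now pulling the collar back along -x of the adapter.

Call:
apply_moves([
  {"translation":[-0.0077,-0.0021,0],"turn":[0,0,0],"hand":0.0},
  {"translation":[-0.0077,-0.0021,0],"turn":[0,0,0],"hand":0.0},
  {"translation":[-0.0077,-0.0021,0],"turn":[0,0,0],"hand":0.0},
])

```text
time: 4.35
ee_pos: [0.6031, 0.2625, 0.073]
eef_rot: [0.991, 0.135, 0.005, -0.002]
ft_force: [4.0, 6.0, -2.7]
width: 0.0335
```

```bash
python3 - <<'E'
from h import *
s=st(15.5);p=s["ee_pos"];d=np.array([.9636,.2672]);v=p[:2]-[.623,.2678];print("moved",v@d,v@[-d[1],d[0]],"F along",s["ft_force"][:2]@d)
E
```

```text
t 4.35 p [0.6031 0.2625 0.073 ] turn needed [-0.0051  0.0099  0.0005] F [ 4.04  6.02 -2.73] w 0.0335 q [ 0.01  0.62 -0.67  1.52  0.41  1.13 -2.05]
moved -0.02058414076432078 0.00018054408606380884 F along 5.504534725749114
```

Call:
apply_moves([
  {"translation":[-0.0077,-0.0021,0],"turn":[-0.005,0.01,0],"hand":0.0},
  {"translation":[-0.0077,-0.0021,0],"turn":[0,0,0],"hand":0.0},
])

```text
time: 4.55
ee_pos: [0.5865, 0.2583, 0.0726]
eef_rot: [0.991, 0.135, -0.0, -0.0]
ft_force: [0.1, 0.3, -2.5]
width: 0.0332
```

```bash
cat >> h.py <<'E'
def label(im,roi):
    h=cv2.cvtColor(im,cv2.COLOR_BGR2HSV).astype(int);m=((h[...,1]>35)&(h[...,0]<30)&(im.max(2)>110)).astype(np.uint8)
    x,y,w,hh=roi;M=m*0;M[y:y+hh,x:x+w]=m[y:y+hh,x:x+w];n,l,s,c=cv2.connectedComponentsWithStats(M)
    if n<2: return None
    i=1+s[1:,4].argmax();k=max(cv2.findContours((l==i).astype(np.uint8),0,1)[0],key=cv2.contourArea)
    return c[i],s[i,4],cv2.boxPoints(cv2.minAreaRect(k)).round(1)
E
python3 - <<'E'
from h import *
s=st(15.5);p=s["ee_pos"];d=np.array([.9636,.2672]);v=p[:2]-[.623,.2678];print("moved",v@d,v@[-d[1],d[0]],"F along",s["ft_force"][:2]@d)
r=label(snap("side","s2"),(270,195,70,55));print(r);L=onz("side",[r[0]],.095)[0];v=L[:2]-onz("side",[(295.8,218.5)],.095)[0][:2];print("label moved",v@d,v@[-d[1],d[0]])
E
```

```text
t 4.55 p [0.5865 0.2583 0.0726] turn needed [-0.0005 -0.0003  0.0002] F [ 0.11  0.33 -2.47] w 0.0332 q [ 0.02  0.6  -0.68  1.56  0.4   1.13 -2.05]
moved -0.03771209146508998 0.0005481034049915574 F along 0.19384880110381444
(array([306.23584906, 222.83962264]), np.int32(106), array([[297.2, 223.1],
       [299.6, 216.6],
       [315. , 222.4],
       [312.6, 228.8]], dtype=float32))
label moved -0.03792211404530645 0.0007542787011331337
```

The adapter has followed 38 mm with no axial load, so it is unlocked and the collar has sprung forward. I'll continue straight out.

Call:
apply_moves([
  {"translation":[-0.0087,-0.0024,0],"turn":[0,0,0],"hand":0.0},
  {"translation":[-0.0087,-0.0024,0],"turn":[0,0,0],"hand":0.0},
  {"translation":[-0.0087,-0.0024,0],"turn":[0,0,0],"hand":0.0},
  {"translation":[0,0,0],"turn":[0,0,0],"hand":0.0},
])

```text
time: 5.0
ee_pos: [0.5558, 0.2493, 0.0716]
eef_rot: [0.991, 0.135, -0.001, 0.001]
ft_force: [-0.5, -0.0, -4.9]
width: 0.0333
```

```bash
python3 - <<'E'
from h import *
s=st(15.5);p=s["ee_pos"];d=np.array([.9636,.2672]);v=p[:2]-[.623,.2678];print("moved",v@d,v@[-d[1],d[0]],"F along",s["ft_force"][:2]@d,"M",s["torque"])
c=snap("side","s3");r=label(c,(270,195,90,75));print(r);L=onz("side",[r[0]],.095)[0];v=L[:2]-onz("side",[(295.8,218.5)],.095)[0][:2];print("label moved",v@d,v@[-d[1],d[0]])
cv2.imwrite("pics/crop4.png",cv2.resize(np.clip(c[175:265,235:355]*1.5,0,255).astype(np.uint8),(800,600),interpolation=2))
E
```

```text
t 5.0 p [0.5558 0.2493 0.0716] turn needed [ 0.0014 -0.0024 -0.0002] F [-0.5  -0.01 -4.89] w 0.0333 q [ 0.04  0.54 -0.7   1.65  0.38  1.09 -2.06]
moved -0.06971278488509887 0.00016234189209868722 F along -0.48819121090775774 M [ 0.09169104 -0.17090951 -0.00060152]
(array([315.4587156 , 226.63302752]), np.int32(109), array([[306.3, 226.7],
       [308.9, 220.2],
       [324.3, 226.3],
       [321.7, 232.9]], dtype=float32))
label moved -0.07077693453556369 0.0012507448018180996
```

View pics/crop4.png

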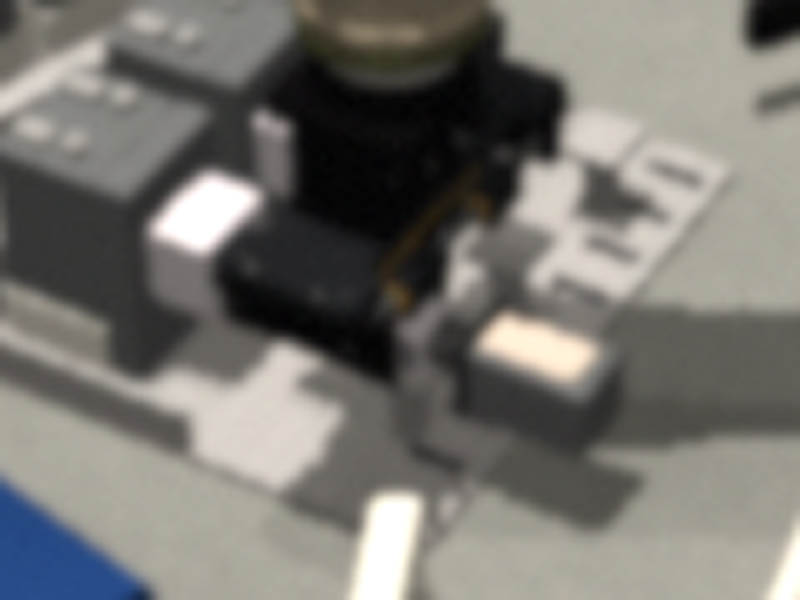

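The adapter is fully out, about 25 mm clear of the mouth, level in the fingers (label at (540,345) in the crop), with about 4.9 N carried. Lifting and carrying it to the clamp.

Call:
apply_moves([
  {"translation":[0,0,0.02],"turn":[0,0,0],"hand":0.0},
  {"translation":[0,0,0.03],"turn":[0,0,0],"hand":0.0},
  {"translation":[0,0,0.03],"turn":[0,0,0],"hand":0.0},
  {"translation":[0,-0.01,0.03],"turn":[0,0,-0.03],"hand":0.0},
  {"translation":[0.003,-0.02,0.02],"turn":[0,0,-0.05],"hand":0.0},
])

```text
time: 5.55
ee_pos: [0.5563, 0.2204, 0.2022]
eef_rot: [0.995, 0.097, -0.005, -0.0]
ft_force: [0.8, 0.2, -4.4]
width: 0.0333
```

Call:
apply_moves([
  {"translation":[0.005,-0.03,0],"turn":[0,0,-0.05],"hand":0.0},
  {"translation":[0.005,-0.04,0],"turn":[0,0,-0.05],"hand":0.0},
  {"translation":[0.005,-0.04,0],"turn":[0,0,-0.05],"hand":0.0},
  {"translation":[0.005,-0.04,0],"turn":[0,0,-0.05],"hand":0.0},
  {"translation":[0.005,-0.04,0],"turn":[0,0,-0.05],"hand":0.0},
])

```text
time: 6.05
ee_pos: [0.5828, 0.0298, 0.2074]
eef_rot: [1.0, -0.029, -0.0, -0.002]
ft_force: [1.1, -0.4, -4.5]
width: 0.033
```

```bash
python3 - <<'E'
from h import *
s=st(-12.37);print(s["torque"])
E
```

```text
t 6.05 p [0.5828 0.0298 0.2074] turn needed [-5.00e-03  1.00e-04 -1.58e-01] F [ 1.07 -0.4  -4.49] w 0.033 q [ 0.38  0.32 -0.62  1.59  0.19  1.29 -1.89]
[ 0.00774013 -0.27080886  0.00328007]
```

Call:
apply_moves([
  {"translation":[0.0045,-0.04,0],"turn":[0,0,-0.04],"hand":0.0},
  {"translation":[0.0045,-0.04,0],"turn":[0,0,-0.04],"hand":0.0},
  {"translation":[0.0045,-0.04,0],"turn":[0,0,-0.04],"hand":0.0},
  {"translation":[0.0045,-0.04,0],"turn":[0,0,-0.03],"hand":0.0},
  {"translation":[0.0045,-0.04,0],"turn":[0,0,0],"hand":0.0},
])

```text
time: 6.55
ee_pos: [0.6058, -0.1789, 0.2078]
eef_rot: [0.994, -0.108, 0.001, -0.002]
ft_force: [1.0, 0.3, -4.0]
width: 0.0336
```

Call:
apply_moves([
  {"translation":[0.004,-0.035,-0.01],"turn":[0,0,0],"hand":0.0},
  {"translation":[0.003,-0.025,-0.02],"turn":[0,0,0],"hand":0.0},
  {"translation":[0,-0.01,-0.02],"turn":[0,0,0],"hand":0.0},
])

```text
time: 6.85
ee_pos: [0.6138, -0.2592, 0.1588]
eef_rot: [0.994, -0.111, 0.003, -0.0]
ft_force: [-0.2, 0.3, -5.0]
width: 0.0335
```

```bash
python3 - <<'E'
from h import *
camera("top");s=st(-12.37);print(s["torque"])
a=snap("top","t4");c=snap("side","s4")
o=np.zeros((600,800,3),np.uint8)
o[:400,:400]=cv2.resize(a[130:230,380:480],(400,400),interpolation=2);o[:400,400:]=cv2.resize(np.clip(c[130:210,340:420]*1.5,0,255).astype(np.uint8),(400,400),interpolation=2)
cv2.imwrite("pics/crop5.png",o[:400])
for n,im,r in(("top",a,(400,140,90,90)),("side",c,(350,140,80,60))): print(n,label(im,r))
E
```

```text
t 6.9 p [ 0.6118 -0.2602  0.1546] turn needed [-0.0007  0.002   0.0087] F [-2.06 -1.93 -8.16] w 0.0336 q [ 0.66  0.51 -0.45  1.43  0.22  1.25 -1.61]
[-0.06282922  0.10870495 -0.06129404]
top (array([476.9375, 180.375 ]), np.int32(16), array([[475. , 175. ],
       [477.4, 174.6],
       [479.4, 186.6],
       [477. , 187. ]], dtype=float32))
side (array([403.        , 140.68421053]), np.int32(19), array([[399., 140.],
       [407., 140.],
       [407., 142.],
       [399., 142.]], dtype=float32))
```

View pics/crop5.png

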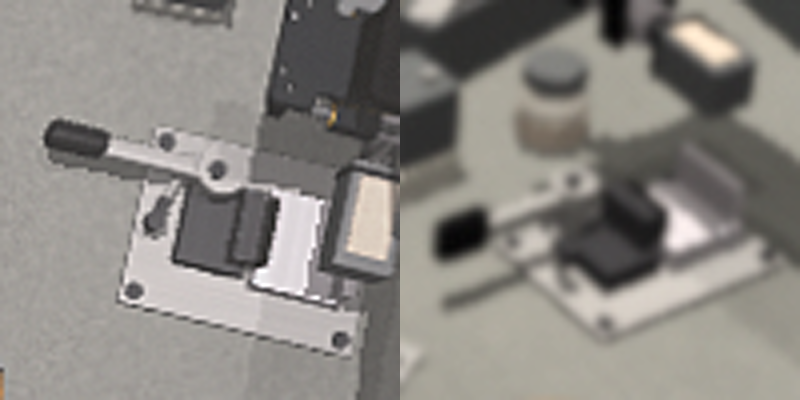

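The crop shows the adapter level and label up above and to the right of the bed (label at crop (370,220) top and (710,50) side). My ROI clipped the label, so I'll re-measure from the saved frames.

```bash
python3 - <<'E'
from h import *
np.set_printoptions(precision=4,suppress=True)
a=cv2.imread("pics/t4.png");c=cv2.imread("pics/s4.png")
h=a.max(2).astype(int)
rt=label(a,(455,160,40,55));rs=label(c,(385,125,40,40));print(rt,rs)
# initial top label blob: bright>215 threshold
m=((a.max(2)>215)).astype(np.uint8);M=m*0;M[160:215,462:500]=m[160:215,462:500];n,l,S,C=cv2.connectedComponentsWithStats(M);print([(S[i],C[i]) for i in range(1,n) if S[i,4]>15])
for u in (rt[0],):
    T=tri([rs[0]],[u]);print(T)
d=np.array([.9768,-.2142]);p=np.array([.6118,-.2602])
L=T[0,:2];print("tcp-label along,lat",(p-L)@d,(p-L)@[.2142,.9768]);b=L-[.5423,-.2353];print("label vs bed",b@d,b@[.2142,.9768])
q=onz("top",rt[2],T[0,2]);e=[q[1]-q[0],q[2]-q[1]];print([ (np.linalg.norm(x),np.degrees(np.arctan2(x[1],x[0]))) for x in e])
E
```

```text
(array([476.9375, 180.375 ]), np.int32(16), array([[475. , 175. ],
       [477.4, 174.6],
       [479.4, 186.6],
       [477. , 187. ]], dtype=float32)) (array([400.8209, 138.0746]), np.int32(67), array([[393.6, 137.4],
       [396.4, 132.5],
       [407.6, 138.9],
       [404.8, 143.8]], dtype=float32))
[(array([467, 174,  10,  21, 155], dtype=int32), array([472.3032, 184.5355]))]
[[ 0.5515 -0.2591  0.1612  0.0012]]
tcp-label along,lat 0.059161588824243584 0.011855871651580023
label vs bed 0.014059591175756418 -0.02129129165158
[(np.float64(0.006372658812501655), np.float64(-79.26801530864061)), (np.float64(0.031177659668262782), np.float64(-171.672478562887))]
```

```bash
python3 - <<'E'
from h import *
np.set_printoptions(precision=4,suppress=True)
a=cv2.imread("pics/t4.png")
M=np.zeros(a.shape[:2],np.uint8);M[160:215,462:500]=a[160:215,462:500].max(2)>215
k=max(cv2.findContours(M,0,1)[0],key=cv2.contourArea);r=cv2.boxPoints(cv2.minAreaRect(k))
T=tri([(400.82,138.07)],[(472.3,184.54)]);print(T)
d=np.array([.9768,-.2142]);y=np.array([.2142,.9768]);p=np.array([.6118,-.2602])
for L in(T[0,:2],onz("top",[(472.3,184.54)],.1786)[0,:2],onz("side",[(400.82,138.07)],.1786)[0,:2]):
    b=L-[.5423,-.2353];print(L,"tcp-label",(p-L)@d,(p-L)@y,"label vs bed",b@d,b@y)
q=onz("top",r,.1786);print([(np.linalg.norm(x),np.degrees(np.arctan2(x[1],x[0]))) for x in(q[1]-q[0],q[2]-q[1])])
E
```

```text
[[ 0.5391 -0.2425  0.1743  0.0006]]
[ 0.5391 -0.2425] tcp-label 0.07478378644467655 -0.0017079907469173053 label vs bed -0.0015626064446765471 -0.007727429253082672
[ 0.5382 -0.2415] tcp-label 0.07591961400906742 -0.0025337628651361977 label vs bed -0.0026984340090674143 -0.0069016571348637775
[ 0.5356 -0.2367] tcp-label 0.07948661729019077 -0.006606651659099992 label vs bed -0.006265437290190774 -0.0028287683408999864
[(np.float64(0.0491677395465259), np.float64(-10.495151565236428)), (np.float64(0.022579754326282356), np.float64(-98.10526177920342))]
```

Call:
apply_moves([
  {"translation":[0.0036,0.0063,-0.02],"turn":[-0.001,0.002,0.009],"hand":0.0},
  {"translation":[0,0,-0.02],"turn":[0,0,0],"hand":0.0},
  {"translation":[0,0,-0.015],"turn":[0,0,0],"hand":0.0},
])

```text
time: 7.3
ee_pos: [0.6208, -0.2455, 0.1079]
eef_rot: [0.995, -0.104, 0.005, -0.001]
ft_force: [-0.6, -1.2, -3.9]
width: 0.0334
```

```bash
python3 - <<'E'
from h import *
np.set_printoptions(precision=4,suppress=True)
c=snap("side","s5");a=snap("top","t5");s=st(-12.37);p=s["ee_pos"]
M=np.zeros(a.shape[:2],np.uint8);M[160:215,440:500]=(a[160:215,440:500].max(2)>215)
n,l,S,C=cv2.connectedComponentsWithStats(M)
for i in range(1,n):
    if S[i,4]>20: print(S[i],C[i])
rs=label(c,(370,130,60,50));rt=label(a,(450,160,45,55));print(rs,rt)
E
```

```text
t 7.4 p [ 0.6196 -0.2451  0.1062] turn needed [-0.0024  0.0073 -0.0085] F [-1.36  0.19 -5.37] w 0.0331 q [ 0.63  0.55 -0.45  1.48  0.24  1.16 -1.63]
[457 174  11  20 167] [462.1198 183.8683]
[444 178  20  28  68] [450.1912 195.7647]
(array([395.3846, 149.7846]), np.int32(65), array([[388.9, 148.4],
       [392.4, 143.8],
       [401.8, 150.9],
       [398.4, 155.5]], dtype=float32)) (array([492.6616, 185.1414]), np.int32(198), array([[490., 160.],
       [494., 160.],
       [494., 214.],
       [490., 214.]], dtype=float32))
```

```bash
cat >> h.py <<'E'
def bedrel(us,ut,p):
    d=np.array([.9768,-.2142]);y=np.array([.2142,.9768]);T=tri([us],[ut])[0];L=T[:2];b=L-[.5423,-.2353]
    print("label",T.round(4),"tcp-label",((p[:2]-L)@d).round(4),((p[:2]-L)@y).round(4),"label vs bed",(b@d).round(4),(b@y).round(4))
E
python3 - <<'E'
from h import *
bedrel((395.38,149.78),(462.12,183.87),np.array([.6196,-.2451,.1062]))
E
```

```text
label [ 5.473e-01 -2.296e-01  1.271e-01  4.000e-04] tcp-label 0.074 0.0003 label vs bed 0.0037 0.0067
```

Call:
apply_moves([
  {"translation":[-0.005,-0.006,-0.01],"turn":[-0.002,0.007,-0.008],"hand":0.0},
])

```text
time: 7.5
ee_pos: [0.6164, -0.25, 0.0984]
eef_rot: [0.994, -0.107, 0.002, -0.0]
ft_force: [0.5, -0.7, -3.1]
width: 0.0336
```

```bash
python3 - <<'E'
from h import *
camera("top");camera("top");s=st(-12.37)
E
```

```text
t 7.6 p [ 0.6135 -0.2521  0.0954] turn needed [ 0.0001 -0.0017  0.0009] F [-0.04 -0.75 -6.06] w 0.0335 q [ 0.64  0.56 -0.44  1.49  0.25  1.15 -1.63]
```

Call:
apply_moves([
  {"translation":[0.001,0.001,-0.012],"turn":[0,-0.002,0],"hand":0.0},
  {"translation":[0,0,-0.012],"turn":[0,0,0],"hand":0.0},
  {"translation":[0,0,-0.012],"turn":[0,0,0],"hand":0.0},
])

```text
time: 7.9
ee_pos: [0.617, -0.2521, 0.0646]
eef_rot: [0.994, -0.109, 0.004, 0.001]
ft_force: [-30.9, 9.2, 84.8]
width: 0.0335
```

```bash
python3 - <<'E'
from h import *
camera("top");camera("top");s=st(-12.37)
E
```

```text
t 8.0 p [ 0.6171 -0.2522  0.065 ] turn needed [0.0037 0.0071 0.002 ] F [-13.23   4.5   31.32] w 0.0333 q [ 0.63  0.59 -0.43  1.51  0.27  1.09 -1.64]
```

Contact came early: the force peaked at about 85 N at TCP z 0.065, which is 18 mm above where I expected touchdown. I'll look before doing anything else.

```bash
python3 - <<'E'
from h import *
c=snap("side","s6");a=snap("top","t6");s=st(-12.37)
o=np.zeros((480,800,3),np.uint8)
o[:,:400]=cv2.resize(a[145:229,415:485],(400,480),interpolation=2);o[:,400:]=cv2.resize(np.clip(c[135:207,355:415]*1.5,0,255).astype(np.uint8),(400,480),interpolation=2)
cv2.imwrite("pics/crop6.png",o)
print(label(c,(370,130,60,60)))
M=np.zeros(a.shape[:2],np.uint8);M[160:215,440:500]=(a[160:215,440:500].max(2)>215)
n,l,S,C=cv2.connectedComponentsWithStats(M)
for i in range(1,n):
    if S[i,4]>20: print(S[i],C[i])
E
```

```text
t 8.1 p [ 0.6171 -0.2521  0.065 ] turn needed [0.0036 0.0072 0.0019] F [-13.26   4.    30.15] w 0.0336 q [ 0.63  0.59 -0.43  1.51  0.27  1.09 -1.64]
(array([395.87012987, 162.33766234]), np.int32(77), array([[389. , 160. ],
       [393.5, 155.5],
       [402.5, 164.5],
       [398. , 169. ]], dtype=float32))
[453 180  12  19 158] [459.08227848 189.        ]
```

View pics/crop6.png

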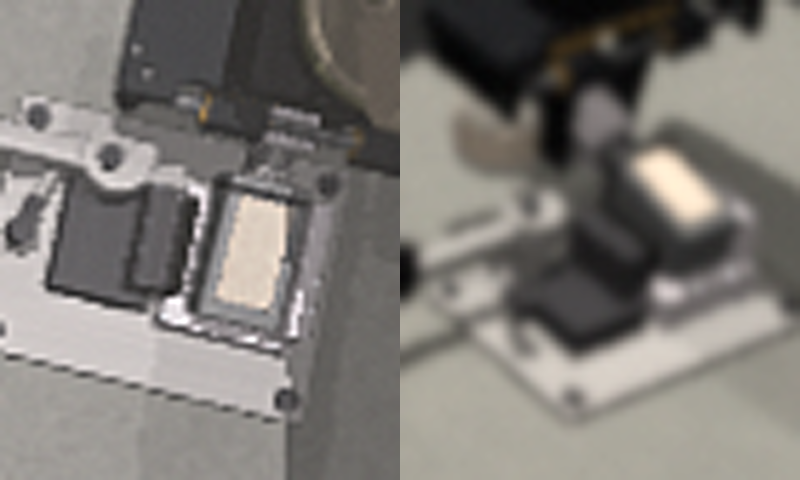

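```bash
python3 - <<'E'
from h import *
np.set_printoptions(precision=4,suppress=True)
bedrel((395.87,162.34),(459.08,189.0),np.array([.6171,-.2521,.065]))
a=cv2.imread("pics/t6.png")
T=lambda u,v:(415+u*70/400-.4,145+v*84/480-.4)
S=lambda u,v:(355+(u-400)*60/400-.4,135+v*72/480-.4)
print("label front/rear edges",tri([S(655,152),S(698,215)],[T(259,194),T(240,305)]))
print("body top rear-left, rear-right, front-left,",tri([S(672,262),S(735,215),S(608,165)],[T(195,310),T(293,325),T(223,185)]))
E
```

```text
label [ 0.542  -0.2356  0.0722  0.0001] tcp-label 0.0769 0.0 label vs bed -0.0002 -0.0004
label front/rear edges [[ 0.5656 -0.2388  0.081   0.009 ]
 [ 0.5188 -0.229   0.0675  0.0024]]
body top rear-left, rear-right, front-left, [[ 0.5195 -0.2127  0.0439  0.0037]
 [ 0.512  -0.2566  0.0571  0.0048]
 [ 0.5749 -0.2194  0.0763  0.0023]]
```

The label sits centred over the bed (-0.2, -0.4 mm), but the adapter has pitched about 11° in the grip. Its rear edge is on the bed and the collar end is high. I'll ease the grip so it can pivot between the pads, then lower it gently until level.

Call:
apply_moves([
  {"translation":[0,0,0],"turn":[0,0,0],"hand":0.0},
  {"translation":[0,0,0],"turn":[0,0,0],"hand":0.0},
], newtons=10)

```text
time: 8.3
ee_pos: [0.6176, -0.2521, 0.0657]
eef_rot: [0.994, -0.109, 0.005, 0.002]
ft_force: [0.8, -0.8, -2.4]
width: 0.0341
```

Call:
apply_moves([
  {"translation":[0,0,-0.003],"turn":[0,0,0],"hand":0.0},
  {"translation":[0,0,-0.003],"turn":[0,0,0],"hand":0.0},
])

```text
time: 8.5
ee_pos: [0.6191, -0.2525, 0.0615]
eef_rot: [0.994, -0.109, 0.006, 0.002]
ft_force: [-3.8, 1.6, 14.0]
width: 0.034
```

```bash
python3 - <<'E'
from h import *
s=st(-12.37);print(s["torque"])
E
```

```text
t 8.5 p [ 0.6191 -0.2525  0.0615] turn needed [0.0058 0.012  0.0019] F [-3.78  1.58 14.03] w 0.034 q [ 0.63  0.6  -0.43  1.51  0.27  1.08 -1.65]
[0.35828436 0.9183241  0.05464502]
```

Call:
apply_moves([
  {"translation":[0,0,0],"turn":[0,0,0],"hand":0.0},
  {"translation":[-0.001,0,-0.003],"turn":[0.004,0.01,0],"hand":0.0},
  {"translation":[-0.001,0,-0.003],"turn":[0,0,0],"hand":0.0},
], newtons=4)

```text
time: 8.8
ee_pos: [0.6189, -0.2525, 0.0561]
eef_rot: [0.994, -0.108, 0.003, 0.001]
ft_force: [0.1, -0.1, 5.5]
width: 0.0338
```

```bash
python3 - <<'E'
from h import *
s=st(-12.37);print(s["torque"])
c=snap("side","s7");a=snap("top","t7")
rs=label(c,(370,130,60,60))
M=np.zeros(a.shape[:2],np.uint8);M[160:215,440:500]=(a[160:215,440:500].max(2)>215)
n,l,S,C=cv2.connectedComponentsWithStats(M);i=1+S[1:,4].argmax();print(S[i],C[i],rs)
bedrel(rs[0],C[i],s["ee_pos"])
E
```

```text
t 8.8 p [ 0.6189 -0.2525  0.0561] turn needed [0.0021 0.0049 0.0015] F [ 0.12 -0.09  5.54] w 0.0338 q [ 0.63  0.61 -0.43  1.51  0.27  1.08 -1.65]
[ 0.13751345 -0.07499438  0.0147444 ]
[453 180  12  19 153] [459.23529412 188.73856209] (array([396.02597403, 162.16883117]), np.int32(77), array([[389.5, 159.5],
       [393.5, 155.5],
       [402.5, 164.5],
       [398.5, 168.5]], dtype=float32))
label [ 0.5423 -0.2362  0.0725  0.0007] tcp-label 0.0783 0.0005 label vs bed 0.0002 -0.0009
```

```bash
python3 - <<'E'
from h import *
c=cv2.imread("pics/s7.png");a=cv2.imread("pics/t7.png")
o=np.zeros((600,800,3),np.uint8)
o[:,:400]=cv2.resize(a[160:220,440:480],(400,600),interpolation=2);o[:,400:]=cv2.resize(np.clip(c[140:200,370:410]*1.7,0,255).astype(np.uint8),(400,600),interpolation=2)
cv2.imwrite("pics/crop7.png",o)
E
```

```text
(no output)
```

View pics/crop7.png

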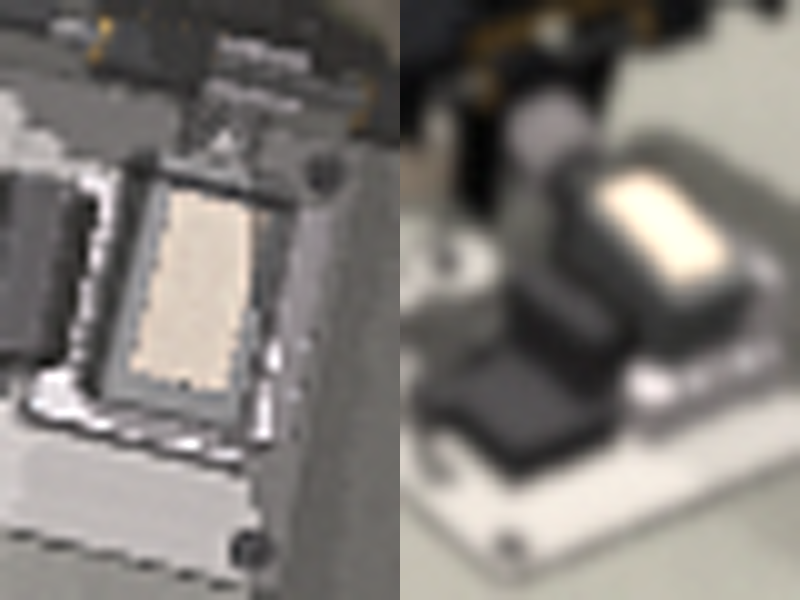

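The crop shows the body in the slot but pitched front-up. My suspicion is that the spigot, sticking out over the +x end, has landed on the lid of the 70 mm ferrule jar beyond the clamp. I'll check that geometrically.

```bash
python3 - <<'E'
from h import *
np.set_printoptions(precision=4,suppress=True)
t=cv2.imread("pics/top0.png");s=cv2.imread("pics/side0.png")
T=tri([(371,147)],[(470.5,134)]);print("jar lid rough",T)
g=cv2.cvtColor(t[120:155,450:490],cv2.COLOR_BGR2GRAY);c=cv2.HoughCircles(cv2.resize(g,None,fx=4,fy=4,interpolation=2),3,1.5,200,param1=80,param2=15,minRadius=25,maxRadius=55);print(c)
if c is not None:
    u,v,r=c[0,0]/4;J=onz("top",[(450+u-.4,120+v-.4)],.07)[0]
    print("lid",J,"r",r*1.37/509)
    b=J[:2]-[.5423,-.2353];print("jar in bed",b@[.9768,-.2142],b@[.2142,.9768])
a=cv2.imread("pics/t0.png") if 0 else t
E
```

```text
jar lid rough [[ 0.702  -0.2818  0.04    0.0067]]
[[[66.75 78.75 41.65]]]
lid [ 0.6814 -0.259   0.07  ] r 0.028025787
jar in bed 0.14099606212436946 0.006655160568912458
```

Confirmed: the jar lid spans bed x of about 113–169 mm at y of about 7 mm, and the spigot reaches 140 mm. The adapter now rests on the bed's rear and the lid.

The task allows either end, so I'll regrip the collar with the tool tilted to match, lift, turn half round and lay it with the collar over the -x end. First: ease open, re-centre on the collar and tilt.

Call:
apply_moves([
  {"translation":[0,0,0],"turn":[0,0,0],"hand":0.042},
  {"translation":[0,0,0],"turn":[0,0,0],"hand":0.042},
  {"translation":[-0.001,0,0.003],"turn":[-0.0135,-0.062,0],"hand":0.042},
  {"translation":[-0.001,0,0.003],"turn":[-0.0135,-0.062,0],"hand":0.042},
  {"translation":[-0.001,0,0.002],"turn":[-0.0135,-0.062,0],"hand":0.042},
])

```text
time: 9.4
ee_pos: [0.6156, -0.252, 0.0607]
eef_rot: [0.989, -0.108, 0.098, 0.01]
ft_force: [1.0, 0.1, -0.5]
width: 0.0418
```

```bash
python3 - <<'E'
from h import *
camera("top");s=st(-12.37);c=snap("side","s8");a=snap("top","t8")
rs=label(c,(370,130,60,60))
M=np.zeros(a.shape[:2],np.uint8);M[160:215,440:500]=(a[160:215,440:500].max(2)>215)
n,l,S,C=cv2.connectedComponentsWithStats(M);i=1+S[1:,4].argmax();print(S[i],C[i],rs[0])
bedrel(rs[0],C[i],s["ee_pos"])
E
```

```text
t 9.45 p [ 0.6143 -0.2522  0.0604] turn needed [0.0422 0.1942 0.0017] F [ 1.66 -0.77 -0.04] w 0.042 q [ 0.7   0.48 -0.46  1.7   0.26  0.81 -1.64]
[453 184   9  15  77] [457.51948052 191.16883117] [396.63636364 163.59090909]
label [ 0.5356 -0.2316  0.072   0.0007] tcp-label 0.0812 -0.0033 label vs bed -0.0073 0.0022
```

Call:
apply_moves([
  {"translation":[0.002,0,0.004],"turn":[0,0,0],"hand":0.042},
  {"translation":[0,0,0],"turn":[0,0,0],"hand":0.0},
  {"translation":[0,0,0],"turn":[0,0,0],"hand":0.0},
  {"translation":[0,0,0],"turn":[0,0,0],"hand":0.0},
  {"translation":[0,0,0],"turn":[0,0,0],"hand":0.0},
], newtons=60)

```text
time: 10.05
ee_pos: [0.6177, -0.2523, 0.0647]
eef_rot: [0.99, -0.108, 0.093, 0.01]
ft_force: [-2.8, 0.5, 4.2]
width: 0.0336
```

Call:
apply_moves([
  {"translation":[0,0,0.01],"turn":[0,0,0],"hand":0.0},
  {"translation":[0,0,0.02],"turn":[0,0,0],"hand":0.0},
  {"translation":[0,0,0.03],"turn":[0,0,0],"hand":0.0},
  {"translation":[0,0,0.03],"turn":[0.014,0.065,0],"hand":0.0},
  {"translation":[0,0,0.03],"turn":[0.014,0.065,0],"hand":0.0},
])

```text
time: 10.55
ee_pos: [0.6113, -0.25, 0.1823]
eef_rot: [0.994, -0.108, 0.019, 0.0]
ft_force: [0.1, -0.6, -4.5]
width: 0.0334
```

```bash
python3 - <<'E'
from h import *
s=st(-12.37);print(s["torque"])
E
```

```text
t 10.55 p [ 0.6113 -0.25    0.1823] turn needed [0.0045 0.0375 0.0014] F [ 0.09 -0.6  -4.45] w 0.0334 q [ 0.67  0.46 -0.47  1.45  0.21  1.25 -1.6 ]
[-0.0343432  -0.25731082  0.00226571]
```

Held and lifted. Now turning half round (joint 7 has room in the + direction) while shifting to the -x end.

Call:
apply_moves([
  {"translation":[-0.007,0.0015,0],"turn":[0.005,0.037,0.05],"hand":0.0},
  {"translation":[-0.007,0.0015,0],"turn":[0,0,0.1],"hand":0.0},
  {"translation":[-0.007,0.0015,0],"turn":[0,0,0.14],"hand":0.0},
  {"translation":[-0.007,0.0015,0],"turn":[0,0,0.14],"hand":0.0},
  {"translation":[-0.007,0.0015,0],"turn":[0,0,0.14],"hand":0.0},
])

```text
time: 11.05
ee_pos: [0.5793, -0.2408, 0.1887]
eef_rot: [0.983, 0.186, 0.002, -0.002]
ft_force: [0.3, -0.9, -4.0]
width: 0.0336
```

Call:
apply_moves([
  {"translation":[-0.007,0.0015,0],"turn":[0,0,0.14],"hand":0.0},
  {"translation":[-0.007,0.0015,0],"turn":[0,0,0.14],"hand":0.0},
  {"translation":[-0.007,0.0015,0],"turn":[0,0,0.14],"hand":0.0},
  {"translation":[-0.007,0.0015,0],"turn":[0,0,0.14],"hand":0.0},
  {"translation":[-0.007,0.0015,0],"turn":[0,0,0.14],"hand":0.0},
])

```text
time: 11.55
ee_pos: [0.5421, -0.2315, 0.1889]
eef_rot: [0.851, 0.525, 0.001, -0.004]
ft_force: [0.2, -0.9, -4.5]
width: 0.0336
```

Call:
apply_moves([
  {"translation":[-0.007,0.0015,0],"turn":[0,0,0.14],"hand":0.0},
  {"translation":[-0.007,0.0015,0],"turn":[0,0,0.14],"hand":0.0},
  {"translation":[-0.007,0.0015,0],"turn":[0,0,0.14],"hand":0.0},
  {"translation":[-0.007,0.0015,0],"turn":[0,0,0.14],"hand":0.0},
  {"translation":[-0.007,0.0015,0],"turn":[0,0,0.14],"hand":0.0},
])

```text
time: 12.05
ee_pos: [0.5045, -0.2221, 0.1891]
eef_rot: [0.608, 0.794, -0.001, -0.006]
ft_force: [0.5, -0.5, -4.9]
width: 0.0333
```

```bash
python3 - <<'E'
from h import *
s=st(167.63);print(s["torque"])
E
```

```text
t 12.05 p [ 0.5045 -0.2221  0.1891] turn needed [ 2.0000e-04 -1.2900e-02  1.0901e+00] F [ 0.46 -0.48 -4.92] w 0.0333 q [ 1.05  0.32 -0.85  1.68  0.25  1.27  0.41]
[ 0.18902849 -0.06550313 -0.02630247]
```

Call:
apply_moves([
  {"translation":[-0.006,0.001,0],"turn":[0,-0.005,0.14],"hand":0.0},
  {"translation":[-0.006,0.001,0],"turn":[0,-0.005,0.14],"hand":0.0},
  {"translation":[-0.006,0,0],"turn":[0,0,0.14],"hand":0.0},
  {"translation":[-0.006,0,0],"turn":[0,0,0.14],"hand":0.0},
  {"translation":[-0.006,0,0],"turn":[0,0,0.14],"hand":0.0},
])

```text
time: 12.55
ee_pos: [0.4716, -0.2183, 0.1893]
eef_rot: [0.283, 0.959, 0.001, -0.004]
ft_force: [1.3, -0.7, -5.4]
width: 0.0332
```

Call:
apply_moves([
  {"translation":[-0.002,0,0],"turn":[0,0,0.14],"hand":0.0},
  {"translation":[0,0,0],"turn":[0,0,0.14],"hand":0.0},
  {"translation":[0,0,0],"turn":[0,0,0.07],"hand":0.0},
  {"translation":[0,0,0],"turn":[0,0,0],"hand":0.0},
])

```text
time: 12.95
ee_pos: [0.4672, -0.2177, 0.1896]
eef_rot: [0.103, 0.995, -0.0, -0.006]
ft_force: [-0.4, -0.2, -4.1]
width: 0.0331
```

```bash
python3 - <<'E'
from h import *
camera("top");s=st(167.63);c=snap("side","s9");a=snap("top","t9")
for n,im,r in(("s",c,(360,110,90,70)),("t",a,(420,130,69,90))):
    M=np.zeros(a.shape[:2],np.uint8);x,y,w,h=r;v=im[y:y+h,x:x+w].astype(int);M[y:y+h,x:x+w]=(v[...,2]-v[...,0]>25)&(v.max(2)>110)
    k,l,S,C=cv2.connectedComponentsWithStats(M)
    print(n,[(S[i].tolist(),C[i].round(2).tolist()) for i in range(1,k) if S[i,4]>25])
o=np.zeros((480,800,3),np.uint8)
o[:,:400]=cv2.resize(a[125:245,395:495],(400,480),interpolation=2);o[:,400:]=cv2.resize(np.clip(c[110:206,350:430]*1.5,0,255).astype(np.uint8),(400,480),interpolation=2)
cv2.imwrite("pics/crop8.png",o)
E
```

```text
t 13.0 p [ 0.4672 -0.2178  0.1896] turn needed [-0.0003 -0.0114 -0.0075] F [ 0.28 -0.31 -4.41] w 0.0334 q [ 1.26  0.28 -1.04  1.76  0.26  1.26  1.51]
s []
t [([467, 171, 13, 20, 62], [474.24, 178.81])]
```

View pics/crop8.png

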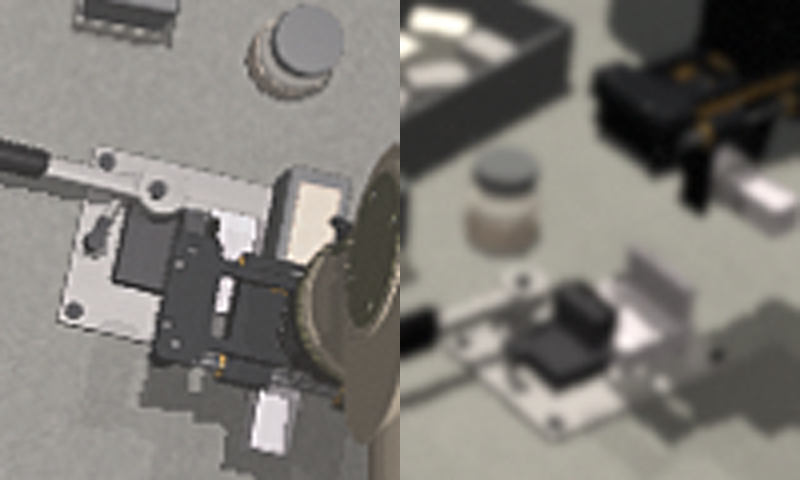

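The crop shows the jar still upright in place. The adapter now has its body toward +x (label at (318,220)) and the spigot toward -x (270,420), level above the bed. Correcting the offset and descending partway.

Call:
apply_moves([
  {"translation":[0.003,-0.0015,-0.02],"turn":[0,-0.011,-0.007],"hand":0.0},
  {"translation":[0,0,-0.03],"turn":[0,0,0],"hand":0.0},
  {"translation":[0,0,-0.02],"turn":[0,0,0],"hand":0.0},
  {"translation":[0,0,-0.01],"turn":[0,0,0],"hand":0.0},
])

```text
time: 13.5
ee_pos: [0.4717, -0.2201, 0.1092]
eef_rot: [0.112, 0.994, -0.001, 0.002]
ft_force: [-0.0, 0.2, -4.5]
width: 0.0332
```

```bash
python3 - <<'E'
from h import *
camera("top");s=st(167.63);p=s["ee_pos"];c=snap("side","s10");a=snap("top","t10")
b=p[:2]-[.5423,-.2353];print("tcp in bed",b@[.9768,-.2142],b@[.2142,.9768])
for n,im,r in(("s",c,(360,130,80,60)),("t",a,(435,150,50,50))):
    M=np.zeros(a.shape[:2],np.uint8);x,y,w,h=r;v=im[y:y+h,x:x+w].astype(int);M[y:y+h,x:x+w]=(v[...,2]-v[...,0]>20)&(v.max(2)>110)
    k,l,S,C=cv2.connectedComponentsWithStats(M)
    print(n,[(S[i].tolist(),C[i].round(2).tolist()) for i in range(1,k) if S[i,4]>15])
# expected label pixels
e=np.array([.5423,-.2353])+(p[:2]-[.4700,-.2194]);print(proj("side",[[*e,p[2]+.045]]),proj("top",[[*e,p[2]+.045]]))
E
```

```text
t 13.55 p [ 0.471  -0.2199  0.1081] turn needed [0.002  0.002  0.0091] F [-2.13  0.67 -6.91] w 0.0333 q [ 1.2   0.38 -0.99  1.85  0.36  1.1   1.42]
tcp in bed -0.07296762946324699 -0.00018556494111099503
s []
t [([482, 171, 3, 11, 18], [483.5, 174.67]), ([459, 174, 14, 20, 152], [465.18, 183.05]), ([481, 178, 3, 22, 41], [482.2, 189.17])]
[[398.09974218 143.42507189]] [[467.24710788 184.008573  ]]
```

```bash
python3 - <<'E'
from h import *
a=cv2.imread("pics/t10.png")
M=np.zeros(a.shape[:2],np.uint8);v=a[165:205,450:480];M[165:205,450:480]=v.max(2)>215
k,l,S,C=cv2.connectedComponentsWithStats(M);i=1+S[1:,4].argmax();print(S[i],C[i])
for u in((465.18,183.05),C[i]):
  for z in(.150,.153):
    L=onz("top",[u],z)[0];b=L[:2]-[.5423,-.2353];print(z,"label in bed",b@[.9768,-.2142],b@[.2142,.9768])
v=a[165:205,450:480].astype(int);m=((v[...,2]-v[...,0]>20)&(v.max(2)>110)).astype(np.uint8);k=max(cv2.findContours(m,0,1)[0],key=cv2.contourArea)
r=cv2.boxPoints(cv2.minAreaRect(k))+[450,165];q=onz("top",r,.152);print([(np.linalg.norm(x).round(4),np.degrees(np.arctan2(x[1],x[0])).round(1)) for x in(q[1]-q[0],q[2]-q[1])])
E
```

```text
[459 175  13  19 142] [464.98591549 183.26760563]
0.15 label in bed 0.002893766940506344 0.004748033712579858
0.153 label in bed 0.002245403506172161 0.0054542571032921965
0.15 label in bed 0.002220284737938832 0.005128074289146164
0.153 label in bed 0.0015734978357830646 0.0058334080554618625
[(np.float64(0.0491), np.float64(-13.0)), (np.float64(0.026), np.float64(-100.8))]
```

Call:
apply_moves([
  {"translation":[-0.0015,-0.0025,-0.01],"turn":[0.002,0.002,0.009],"hand":0.0},
  {"translation":[0,0,-0.012],"turn":[0,0,0],"hand":0.0},
  {"translation":[0,0,-0.006],"turn":[0,0,0],"hand":0.0},
])

```text
time: 13.95
ee_pos: [0.4725, -0.224, 0.0838]
eef_rot: [0.108, 0.994, -0.002, 0.003]
ft_force: [0.1, 0.0, -5.0]
width: 0.0328
```

```bash
cat >> h.py <<'E'
def chk(f,z=None):
    camera("top");s=st(167.63);p=s["ee_pos"];a=snap("top",f)
    b=p[:2]-[.5423,-.2353];print("tcp in bed",(b@[.9768,-.2142]).round(4),(b@[.2142,.9768]).round(4),"M",s["torque"].round(2))
    v=a[160:215,445:480].astype(int);m=((v[...,2]-v[...,0]>20)&(v.max(2)>110)).astype(np.uint8);k=max(cv2.findContours(m,0,1)[0],key=cv2.contourArea)
    M=cv2.moments(k);u=(445+M["m10"]/M["m00"],160+M["m01"]/M["m00"]);z=z or p[2]+.045
    b=onz("top",[u],z)[0][:2]-[.5423,-.2353];r=cv2.boxPoints(cv2.minAreaRect(k))+[445,160];q=onz("top",r,z)
    print("label",np.round(u,1),"in bed",(b@[.9768,-.2142]).round(4),(b@[.2142,.9768]).round(4),"sides",[(np.linalg.norm(x).round(4),np.degrees(np.arctan2(x[1],x[0])).round(1)) for x in(q[1]-q[0],q[2]-q[1])])
    return a
E
python3 - <<'E'
from h import *
chk("t11")
E
```

```text
t 14.0 p [ 0.4721 -0.2239  0.0831] turn needed [ 0.0034  0.0056 -0.0002] F [-1.53  0.44 -5.72] w 0.0336 q [ 1.18  0.42 -0.97  1.87  0.4   1.05  1.41]
tcp in bed -0.071 -0.0039 M [ 0.13  0.16 -0.02]
label [463.8 184.2] in bed 0.0038 0.0026 sides [(np.float64(0.049), np.float64(-12.2)), (np.float64(0.0258), np.float64(-100.0))]
```

Call:
apply_moves([
  {"translation":[-0.003,0.001,-0.008],"turn":[0.003,0.005,0],"hand":0.0},
  {"translation":[0,0,-0.008],"turn":[0,0,0],"hand":0.0},
  {"translation":[0,0,-0.005],"turn":[0,0,0],"hand":0.0},
])

```text
time: 14.35
ee_pos: [0.4696, -0.2228, 0.0621]
eef_rot: [0.108, 0.994, -0.0, 0.001]
ft_force: [-0.3, -0.5, -4.2]
width: 0.0336
```

```bash
python3 - <<'E'
from h import *
chk("t12")
E
```

```text
t 14.4 p [ 0.4691 -0.2227  0.0614] turn needed [ 0.0003  0.0006 -0.0002] F [-1.33 -0.17 -5.41] w 0.0334 q [ 1.16  0.45 -0.95  1.89  0.42  1.02  1.39]
tcp in bed -0.0742 -0.0034 M [ 0.14  0.19 -0.01]
label [461.1 186.4] in bed 0.0008 0.0035 sides [(np.float64(0.0486), np.float64(-12.1)), (np.float64(0.0257), np.float64(-100.0))]
```

Call:
apply_moves([
  {"translation":[0,0,-0.005],"turn":[0,0,0],"hand":0.0},
  {"translation":[0,0,-0.004],"turn":[0,0,0],"hand":0.0},
  {"translation":[0,0,-0.003],"turn":[0,0,0],"hand":0.0},
])

```text
time: 14.75
ee_pos: [0.4699, -0.2228, 0.0496]
eef_rot: [0.107, 0.994, -0.0, 0.001]
ft_force: [0.3, 0.3, -4.9]
width: 0.0332
```

```bash
python3 - <<'E'
from h import *
chk("t13")
E
```

```text
t 14.8 p [ 0.4695 -0.2227  0.0492] turn needed [ 0.0004  0.0012 -0.0004] F [-0.46 -0.29 -4.73] w 0.033 q [ 1.15  0.47 -0.94  1.9   0.44  1.    1.38]
tcp in bed -0.0738 -0.0033 M [0.14 0.16 0.01]
label [460.  186.8] in bed 0.0017 0.0034 sides [(np.float64(0.048), np.float64(-12.1)), (np.float64(0.0259), np.float64(-100.0))]
```

Call:
apply_moves([
  {"translation":[0,0,-0.002],"turn":[0,0,0],"hand":0.0},
  {"translation":[0,0,-0.002],"turn":[0,0,0],"hand":0.0},
])

```text
time: 15.05
ee_pos: [0.4699, -0.2228, 0.0456]
eef_rot: [0.108, 0.994, -0.0, 0.001]
ft_force: [-0.8, 0.1, -3.8]
width: 0.0338
```

```bash
python3 - <<'E'
from h import *
chk("t14")
E
```

```text
t 15.1 p [ 0.4699 -0.2228  0.0454] turn needed [ 0.0006  0.0018 -0.0004] F [ 0.48  0.2  -3.41] w 0.0336 q [ 1.15  0.47 -0.93  1.9   0.45  0.99  1.37]
tcp in bed -0.0734 -0.0033 M [ 0.09 -0.1  -0.03]
label [459.6 186.9] in bed 0.0021 0.0034 sides [(np.float64(0.0492), np.float64(-12.1)), (np.float64(0.0255), np.float64(-100.0))]
```

Call:
apply_moves([
  {"translation":[-0.001,0,-0.0015],"turn":[0,0,0],"hand":0.0},
  {"translation":[0,0,-0.0015],"turn":[0,0,0],"hand":0.0},
])

```text
time: 15.35
ee_pos: [0.4696, -0.2229, 0.0433]
eef_rot: [0.107, 0.994, -0.001, 0.002]
ft_force: [-4.2, 2.0, 8.5]
width: 0.0334
```

```bash
python3 - <<'E'
from h import *
chk("t15")
E
```

```text
t 15.4 p [ 0.4697 -0.2229  0.0434] turn needed [ 0.0016  0.0032 -0.0007] F [-4.19  0.85  8.5 ] w 0.0336 q [ 1.15  0.47 -0.93  1.9   0.45  0.99  1.37]
tcp in bed -0.0736 -0.0035 M [0.32 0.57 0.08]
label [459.6 187.4] in bed 0.001 0.0028 sides [(np.float64(0.0497), np.float64(-14.8)), (np.float64(0.0249), np.float64(-102.8))]
```

It's down: 8.5 N up at TCP z 0.043, as expected for flat. Easing the grip, then opening.

Call:
apply_moves([
  {"translation":[0,0,0],"turn":[0,0,0],"hand":0.0},
  {"translation":[0,0,0],"turn":[0,0,0],"hand":0.0},
], newtons=4)

```text
time: 15.65
ee_pos: [0.4699, -0.2229, 0.0439]
eef_rot: [0.107, 0.994, -0.001, 0.002]
ft_force: [-0.7, 0.5, -2.3]
width: 0.034
```

Call:
apply_moves([
  {"translation":[0,0,0],"turn":[0,0,0],"hand":0.05},
  {"translation":[0,0,0],"turn":[0,0,0],"hand":0.05},
  {"translation":[0,0,0],"turn":[0,0,0],"hand":0.05},
  {"translation":[0,0,0],"turn":[0,0,0],"hand":0.05},
])

```text
time: 16.05
ee_pos: [0.471, -0.2234, 0.0445]
eef_rot: [0.107, 0.994, -0.001, 0.003]
ft_force: [-0.2, -0.7, 0.2]
width: 0.0494
```

Call:
apply_moves([
  {"translation":[0,0,0.02],"turn":[0,0,0],"hand":0.05},
  {"translation":[0,0,0.04],"turn":[0,0,0],"hand":0.05},
  {"translation":[0,0,0.05],"turn":[0,0,0],"hand":0.0},
  {"translation":[-0.01,0.04,0.03],"turn":[0,0,0],"hand":0.0},
  {"translation":[0,0.05,0],"turn":[0,0,0],"hand":0.0},
])

```text
time: 16.55
ee_pos: [0.4601, -0.1372, 0.187]
eef_rot: [0.112, 0.994, 0.001, 0.003]
ft_force: [1.3, 1.0, -0.2]
width: 0.0336
```

```bash
python3 - <<'E'
from h import *
a=chk("t16",.07);c=snap("side","s16")
r=label(c,(370,140,60,60));print(r)
M=np.zeros(a.shape[:2],np.uint8);M[165:210,445:478]=a[165:210,445:478].max(2)>215
k,l,S,C=cv2.connectedComponentsWithStats(M);print([(S[i].tolist(),C[i].round(1)) for i in range(1,k) if S[i,4]>15])
v=a[160:215,445:480].astype(int);m=((v[...,2]-v[...,0]>20)&(v.max(2)>110)).astype(np.uint8);k=max(cv2.findContours(m,0,1)[0],key=cv2.contourArea);Q=cv2.moments(k);u=(445+Q["m10"]/Q["m00"],160+Q["m01"]/Q["m00"])
bedrel(r[0],u,readout.read_state()["ee_pos"])
o=np.zeros((480,800,3),np.uint8)
o[:,:400]=cv2.resize(a[135:231,400:480],(400,480),interpolation=2);o[:,400:]=cv2.resize(np.clip(c[130:214,345:415]*1.5,0,255).astype(np.uint8),(400,480),interpolation=2)
cv2.imwrite("pics/crop9.png",o)
E
```

```text
t 16.6 p [ 0.4603 -0.1276  0.1862] turn needed [-0.0026  0.0045 -0.0014] F [ 1.99  9.87 -0.65] w 0.0296 q [ 1.24  0.17 -1.13  1.86  0.16  1.21  1.41]
tcp in bed -0.1032 0.0876 M [ 0.67 -0.27 -0.02]
label [465.8 193.5] in bed -0.0075 -0.0213 sides [(np.float64(0.0778), np.float64(-88.6)), (np.float64(0.121), np.float64(178.8))]
(array([398.89285714, 164.92857143]), np.int32(28), array([[395. , 165. ],
       [398.5, 161.5],
       [402.5, 165.5],
       [399. , 169. ]], dtype=float32))
[]
label [ 0.5363 -0.2566  0.0528  0.0089] tcp-label -0.1015 0.1031 label vs bed -0.0013 -0.0221
```

View pics/crop9.png

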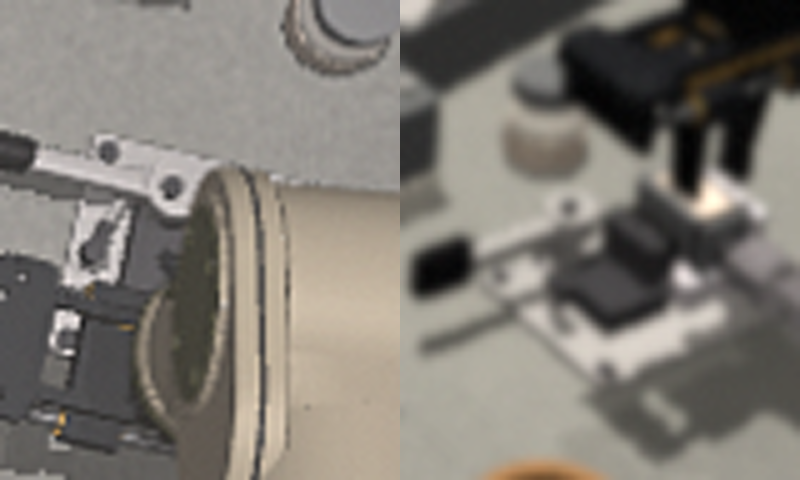

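The top view is hidden by the arm. The side view shows the adapter level in the clamp with its label up at (705,195) and the collar out at (775,260), between jaw and fence. Now going round to the +x side of the lever handle with the fingers closed.

Call:
apply_moves([
  {"translation":[0.04,0.01,0],"turn":[0,0,0],"hand":0.0},
  {"translation":[0.046,0.012,0],"turn":[0,0,0],"hand":0.0},
  {"translation":[0.046,0.012,0],"turn":[0,0,0],"hand":0.0},
  {"translation":[0.04,0.01,0],"turn":[0,0,0],"hand":0.0},
  {"translation":[0,0,0],"turn":[0,0,0],"hand":0.0},
], newtons=20)

```text
time: 17.2
ee_pos: [0.6351, -0.0988, 0.1787]
eef_rot: [0.115, 0.993, -0.004, -0.003]
ft_force: [-0.7, 0.7, -1.4]
width: 0.0
```

```bash
python3 - <<'E'
from h import *
camera("top");s=st(167.63);a=snap("top","t17");c=snap("side","s17")
r=label(c,(370,140,60,60));print(r)
v=a[160:215,445:480].astype(int);m=((v[...,2]-v[...,0]>20)&(v.max(2)>110)).astype(np.uint8);k,l,S,C=cv2.connectedComponentsWithStats(m);print([(S[i].tolist(),(C[i]+[445,160]).round(1)) for i in range(1,k) if S[i,4]>15])
i=1+S[1:,4].argmax();bedrel(r[0],C[i]+[445,160],s["ee_pos"])
E
```

```text
t 17.25 p [ 0.6334 -0.1     0.1788] turn needed [ 0.0093 -0.007   0.0165] F [ 0.43 -1.02 -0.63] w 0.0007 q [ 0.76  0.6  -0.98  1.45  0.5   1.37  1.1 ]
(array([395.83333333, 161.25      ]), np.int32(12), array([[393.5, 160.5],
       [395. , 159. ],
       [398. , 162. ],
       [396.5, 163.5]], dtype=float32))
[([0, 0, 35, 55, 1634], array([464.3, 184.7]))]
label [ 0.5555 -0.2535  0.0613  0.0007] tcp-label 0.0432 0.1666 label vs bed 0.0168 -0.015
```

Call:
apply_moves([
  {"translation":[0.014,0.02,0],"turn":[0.009,-0.007,0.016],"hand":0.0},
  {"translation":[0,0,-0.03],"turn":[0,0,0],"hand":0.0},
  {"translation":[0,0,-0.04],"turn":[0,0,0],"hand":0.0},
  {"translation":[0,0,-0.03],"turn":[0,0,0],"hand":0.0},
  {"translation":[0,0,-0.01],"turn":[0,0,0],"hand":0.0},
])

```text
time: 17.85
ee_pos: [0.6427, -0.09, 0.0711]
eef_rot: [0.113, 0.994, -0.005, 0.003]
ft_force: [-0.8, -0.6, -0.6]
width: 0.0002
```

```bash
cat >> h.py <<'E'
X=np.array([.9768,-.2142]);Y=np.array([.2142,.9768]);B=np.array([.5423,-.2353])
def wp(f,e=None):
    e=e if e is not None else .008+.0095*abs(np.cos(f))+.015*abs(np.sin(f))
    x=.030-.098*np.sin(f)+e*np.cos(f);y=.075+.098*np.cos(f)+e*np.sin(f);return B+x*X+y*Y
E
python3 - <<'E'
from h import *
camera("top");s=st(167.63)
q=s["ee_pos"][:2]
for f in np.r_[0,.3:1.75:.2]:
    w=wp(f);print(round(f,2),w.round(4),(w-q).round(4));q=w
E
```

```text
t 17.9 p [ 0.6426 -0.0901  0.0707] turn needed [0.0098 0.0053 0.0111] F [-1.41 -0.32 -1.16] w 0.0005 q [ 0.71  0.7  -0.92  1.54  0.6   1.19  1.03]
0.0 [ 0.6258 -0.0765] [-0.0169  0.0136]
0.3 [ 0.6009 -0.069 ] [-0.0249  0.0075]
0.5 [ 0.5828 -0.0678] [-0.0181  0.0012]
0.7 [ 0.5641 -0.0701] [-0.0187 -0.0023]
0.9 [ 0.5456 -0.0763] [-0.0185 -0.0062]
1.1 [ 0.5282 -0.0865] [-0.0175 -0.0102]
1.3 [ 0.5127 -0.1005] [-0.0154 -0.0141]
1.5 [ 0.5004 -0.1181] [-0.0124 -0.0175]
1.7 [ 0.4921 -0.136 ] [-0.0082 -0.0179]
```

Call:
apply_moves([
  {"translation":[0,0.012,-0.006],"turn":[0.01,0.005,0.011],"hand":0.0},
  {"translation":[-0.015,0,0],"turn":[0,0,0],"hand":0.0},
  {"translation":[-0.013,0.004,0],"turn":[0,0,0],"hand":0.0},
  {"translation":[-0.013,0.004,0],"turn":[0,0,0],"hand":0.0},
])

```text
time: 18.3
ee_pos: [0.6038, -0.0707, 0.0699]
eef_rot: [0.109, 0.994, 0.0, 0.004]
ft_force: [3.0, -2.3, -1.3]
width: 0.0002
```

```bash
python3 - <<'E'
from h import *
s=st(167.63);p=s["ee_pos"][:2];F=np.arange(-.3,2,.01);D=[np.linalg.norm(wp(f)-p) for f in F];i=np.argmin(D);print("phi",F[i],"dist",D[i])
E
```

```text
t 18.3 p [ 0.6038 -0.0707  0.0699] turn needed [-0.      0.0084  0.0018] F [ 2.98 -2.35 -1.32] w 0.0002 q [ 0.76  0.64 -0.96  1.66  0.56  1.14  1.01]
phi 0.2600000000000005 dist 0.001217886907767189
```

Call:
apply_moves([
  {"translation":[-0.018,0.002,-0.003],"turn":[0,0.008,0],"hand":0.0},
  {"translation":[-0.018,-0.001,-0.002],"turn":[0,0,0],"hand":0.0},
  {"translation":[-0.019,-0.004,0],"turn":[0,0,0],"hand":0.0},
])

```text
time: 18.6
ee_pos: [0.5529, -0.0722, 0.0712]
eef_rot: [0.107, 0.994, 0.0, 0.007]
ft_force: [3.7, -1.4, -0.6]
width: 0.0004
```

```bash
python3 - <<'E'
from h import *
s=st(167.63);p=s["ee_pos"][:2];F=np.arange(-.3,2,.01);D=[np.linalg.norm(wp(f)-p) for f in F];i=np.argmin(D);print("phi",F[i],"dist",D[i])
for f in (.9,1.1,1.3,1.5,1.65):
    print(f,(wp(f)-p).round(4));p=wp(f)
E
```

```text
t 18.6 p [ 0.5529 -0.0722  0.0712] turn needed [ 0.0015  0.0143 -0.0006] F [ 3.68 -1.37 -0.58] w 0.0004 q [ 0.86  0.54 -1.01  1.79  0.52  1.08  1.03]
phi 0.820000000000001 dist 0.0011270013971235882
0.9 [-0.0072 -0.0041]
1.1 [-0.0175 -0.0102]
1.3 [-0.0154 -0.0141]
1.5 [-0.0124 -0.0175]
1.65 [-0.0065 -0.0135]
```

Call:
apply_moves([
  {"translation":[-0.016,-0.008,-0.003],"turn":[0.001,0.014,0],"hand":0.0},
  {"translation":[-0.017,-0.012,-0.002],"turn":[0,0,0],"hand":0.0},
  {"translation":[-0.013,-0.015,0],"turn":[0,0,0],"hand":0.0},
])

```text
time: 18.9
ee_pos: [0.5079, -0.1048, 0.0714]
eef_rot: [0.105, 0.995, -0.001, 0.004]
ft_force: [-0.8, -0.2, -0.1]
width: 0.0003
```

```bash
python3 - <<'E'
from h import *
s=st(167.63);p=s["ee_pos"][:2];F=np.arange(-.3,2,.01);D=[np.linalg.norm(wp(f)-p) for f in F];i=np.argmin(D);print("phi",F[i],"dist",D[i])
for f in (1.5,1.65,1.75):
    print(f,(wp(f)-p).round(4));p=wp(f)
c=snap("side","s18");r=(345,150,85,65);x,y,w,h=r;v=c[y:y+h,x:x+w].max(2)<45
k,l,S,C=cv2.connectedComponentsWithStats(v.astype(np.uint8));print([(S[i].tolist(),(C[i]+[x,y]).round(1)) for i in range(1,k) if S[i,4]>15])
for f in(1.2,1.5,1.8): q=B+X*(.03-.098*np.sin(f))+Y*(.075+.098*np.cos(f));print("handle px at",f,proj("side",[[*q,.06]]).round(1))
E
```

```text
t 18.9 p [ 0.5079 -0.1048  0.0714] turn needed [ 0.0025  0.0081 -0.0062] F [-0.81 -0.18 -0.07] w 0.0003 q [ 1.    0.47 -1.05  1.89  0.47  1.05  1.12]
phi 1.3600000000000014 dist 0.0010437180704776635
1.5 [-0.0075 -0.0133]
1.65 [-0.0065 -0.0135]
1.75 [-0.0032 -0.0088]
[([0, 0, 6, 11, 56], array([347.3, 154.6])), ([9, 0, 56, 41, 1327], array([382.6, 167.1]))]
handle px at 1.2 [[381.6 183.7]]
handle px at 1.5 [[389.3 182. ]]
handle px at 1.8 [[395.4 179. ]]
```

The force dropped to zero past φ≈1.3, so the lever has snapped on ahead of the fingers. I'll follow it to seat it, then retreat and check.

Call:
apply_moves([
  {"translation":[-0.007,-0.013,-0.003],"turn":[0,0.008,0],"hand":0.0},
  {"translation":[-0.006,-0.012,0],"turn":[0,0,0],"hand":0.0},
  {"translation":[-0.004,-0.008,0],"turn":[0,0,0],"hand":0.0},
])

```text
time: 19.25
ee_pos: [0.4908, -0.1409, 0.0723]
eef_rot: [0.105, 0.994, -0.003, 0.002]
ft_force: [0.7, 0.3, -0.3]
width: 0.0003
```

```bash
python3 - <<'E'
from h import *
s=st(167.63);p=s["ee_pos"][:2];F=np.arange(-.3,2,.01);D=[np.linalg.norm(wp(f)-p) for f in F];i=np.argmin(D);print("phi",F[i],"dist",D[i])
E
```

```text
t 19.25 p [ 0.4908 -0.1409  0.0723] turn needed [ 0.0074  0.0034 -0.0055] F [ 0.68  0.3  -0.33] w 0.0003 q [ 1.09  0.45 -1.05  1.9   0.46  1.05  1.2 ]
phi 1.7500000000000016 dist 0.0004604404445100388
```

Call:
apply_moves([
  {"translation":[0,0.02,0.01],"turn":[0,0,0],"hand":0.0},
  {"translation":[0,0.02,0.04],"turn":[0,0,0],"hand":0.0},
  {"translation":[0,0.03,0.04],"turn":[0,0,0],"hand":0.0},
  {"translation":[0,0.04,0.03],"turn":[0,0,0],"hand":0.0},
  {"translation":[0,0.05,0],"turn":[0,0,0],"hand":0.0},
])

```text
time: 19.75
ee_pos: [0.4905, 0.0186, 0.1986]
eef_rot: [0.11, 0.994, -0.004, 0.003]
ft_force: [1.3, -0.1, -0.1]
width: 0.0004
```

Call:
apply_moves([
  {"translation":[0,0.05,0],"turn":[0,0,0],"hand":0.0},
  {"translation":[0,0.05,0],"turn":[0,0,0],"hand":0.0},
  {"translation":[0,0.05,0],"turn":[0,0,0],"hand":0.0},
  {"translation":[0,0.05,0],"turn":[0,0,0],"hand":0.0},
  {"translation":[0,0,0],"turn":[0,0,0],"hand":0.0},
])

```text
time: 20.25
ee_pos: [0.4857, 0.2299, 0.2059]
eef_rot: [0.102, 0.995, -0.002, 0.009]
ft_force: [-1.0, -0.3, 0.4]
width: 0.0003
```

```bash
python3 - <<'E'
from h import *
np.set_printoptions(precision=4,suppress=True)
camera("top");s=st(167.63);a=snap("top","t20");c=snap("side","s20")
r=label(c,(370,140,60,60));print(r)
M=np.zeros(a.shape[:2],np.uint8);v=a[165:210,440:480].astype(int);m=((v[...,2]-v[...,0]>20)&(v.max(2)>110)).astype(np.uint8);k,l,S,C=cv2.connectedComponentsWithStats(m);i=1+S[1:,4].argmax();print(S[i],C[i]+[440,165])
bedrel(r[0],C[i]+[440,165],s["ee_pos"])
o=np.zeros((600,800,3),np.uint8)
o[:480,:400]=cv2.resize(a[125:233,390:480],(400,480),interpolation=2);o[:480,400:]=cv2.resize(np.clip(c[125:221,345:425]*1.5,0,255).astype(np.uint8),(400,480),interpolation=2)
cv2.imwrite("pics/crop10.png",o[:480])
# bystander change: difference of top pictures
t=cv2.imread("pics/top0.png");d=(cv2.absdiff(t,a).max(2)>40).astype(np.uint8);k,l,S,C=cv2.connectedComponentsWithStats(d)
print([(S[i].tolist()) for i in range(1,k) if S[i,4]>12])
E
```

```text
t 20.3 p [0.4868 0.2267 0.2056] turn needed [ 0.007   0.0167 -0.008 ] F [ 0.94 -0.12  0.72] w 0.0004 q [ 0.48  0.38 -1.21  1.7   0.38  1.31  0.55]
(array([396.6812, 162.9855]), np.int32(69), array([[389.9, 161.3],
       [393.6, 156.7],
       [403.4, 164.5],
       [399.7, 169.1]], dtype=float32))
[ 15  15  13  19 171] [460.9181 188.8538]
label [ 0.5433 -0.2428  0.0651  0.0004] tcp-label -0.1558 0.4465 label vs bed 0.0026 -0.0071
[[232, 141, 121, 84, 2653], [391, 160, 40, 28, 324], [430, 176, 9, 43, 243], [444, 176, 27, 66, 700], [301, 217, 8, 6, 19], [307, 220, 14, 16, 53], [280, 220, 164, 123, 2286], [321, 230, 4, 9, 19], [422, 278, 218, 122, 8965], [389, 341, 8, 4, 16], [390, 345, 26, 25, 311], [567, 346, 73, 54, 1150], [365, 356, 17, 5, 66], [384, 358, 7, 5, 22], [356, 377, 42, 23, 519], [401, 379, 11, 11, 30], [636, 383, 4, 17, 46], [336, 387, 5, 13, 48], [344, 387, 8, 10, 28], [346, 396, 11, 4, 20]]
```

View pics/crop10.png

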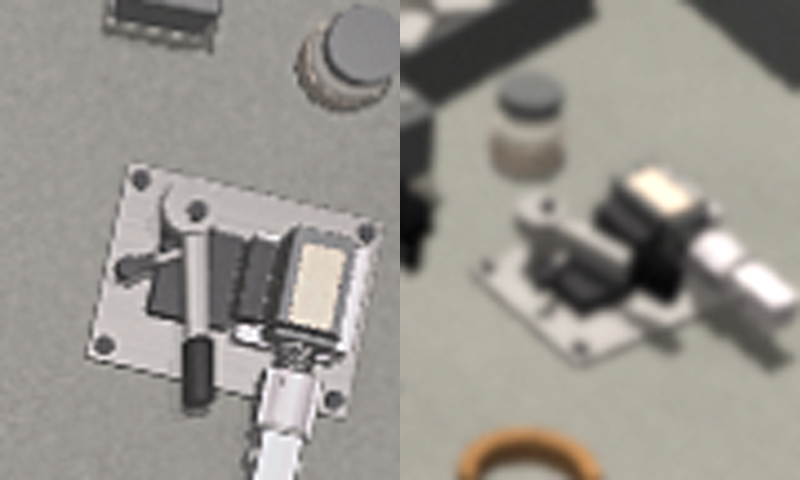

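The last view shows everything as wanted:
- **Lever:** fully over. It points straight along world -x from the pivot at (197,210) to the handle at (198,372), which matches 1.8 rad.
- **Adapter:** label up, flat against the fence, collar out over the -x end.
- **Bystanders:** no image change at the jar or the spare module.

Handing in.

```bash
python3 - <<'E'
from h import *
s=readout.read_state();print(s["time"],abs(s["joint_vel"]).max());order.close_job()
E
```

```text
20.4 0.05366243369868909
the job is handed in; nothing more can be done
```

I released the adapter by pulling its collar back, drew it straight out and laid it flat and label up in the clamp, with the collar over the bed's -x end. I then swung the lever over; it snapped past centre and clamped. I let go, backed the arm away and handed the job in at 20.4 s.

**Last checks**
- **Adapter:** the label centre is at bed x = +2.6 mm, y = -7.1 mm; clamped, y should be -6 mm. It triangulated at 65 mm high against 70 mm expected. My height readings had been running 2–3 mm low, and the side view shows the body flat.
- **Lever:** it points along the direction of 1.8 rad, and the fingers felt no force while following it there.
- **Bystanders:** the top-view comparison shows no change at the ferrule jar or the spare module. I did not go through the changed areas elsewhere, which include the arm and its shadow.

**What went wrong:** my first lowering, with the collar over the +x end, set the spigot down on the ferrule jar's lid. The wrist force briefly reached about 85 N, under the 120 N limit, and the adapter pitched about 11° in the grip. For the regrip I opened the fingers briefly while the adapter rested on the bed and the lid. I then lifted it, turned it half round and placed it over the other end.

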